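# Put the brushes and paint jars away at the desk

### The arm

A 6-joint arm with a two-finger parallel gripper is mounted at the origin on the work surface. World frame = base frame: x ahead of the robot, y to its left, z up, the work surface at z = 0. Lengths are in m, angles in degrees, forces in N, time in s.
With the tool pointing down it reaches from about 0.3 to 0.75 m from the base axis. Payload 8.5 kg.
Tool frame: the origin (TCP) lies midway between the tips of the shut fingers; the grasp point (between the pads) lies 19 mm behind it (robot.tcp_to_grasp is the distance from the TCP to the grasp point, in m); z points along the fingers, y is the line along which they close (so a half turn about z gives the same grasp; the last joint's range is limited). The gripper opens to 85 mm and grips with 20 to 120 N. Pads are 22 mm wide; open, the fingers measure 114 mm over their backs; the gripper's body (76 mm by 85 mm) begins 54 mm behind the grasp point. The pads swing forward as they close: fully open they stand 13 mm farther back than shut.
Start: joints at [-83.669, 21.807, 74.336, -0, 83.858, -12.336], TCP at [0.176, -0.521, 0.231] pointing down, gripper open.
Joint ranges: [-178.18, 178.18], [-50.72, 133.34], [12.68, 142.11], [-81.47, 261.47], [9.98, 163.14], [-165.26, 165.26]. Speed limits (degrees/s): [136.94, 136.94, 180, 180, 180, 180].

### API

Orientations are given as a 3x3 rotation matrix whose columns are the frame's x, y, z axes.
In Python, from plant import robot, eyes gives the robot as it stands.
- The arm moves only by the shell command python3 -m inch 'ROWS' [FORCE]. ROWS is JSON, a list that holds one entry, the list of rows, each a list of 7 numbers: the shift along the tool's x, y, z as a fraction of full scale, then the turn, a rotation vector about the tool's x, y, z as a fraction of full scale, then the finger opening in mm, from 0 to 85.4. A call has 1 to 12 rows; each row shifts and turns the commanded pose from where the row before left it, along the tool's axes as they then stand; what a row does not reach is not made up. Full scale, the value 1, is 0.75 m for a shift and 120 degrees for a turn. A row lasts 1/12 s, in which the tool goes at most 41.7 mm and 7.16 degrees, less where a joint would pass 70% of its speed; a pose out of reach is approached as far as the arm can. A call with a number of a shift or a turn outside -1 to 1 is refused whole. A call with a gripper value outside its range is refused whole. The fingers move at their own pace and stop on an object; FORCE is the grip in N (left out, the last holds). Time passes only in rows, so rows that do not move let the fingers close. It gives the time, the measured TCP pose, the force, the opening and the grip force at its end, in the units of the state.
- robot.get_state(): the state, without advancing time (a new reading comes with each control period).
- eyes.camera(name): name is "side" or "top"; returns the picture (480x640x3 uint8, red, green, blue); there is no depth.
- eyes.get_calibration(name): a dict with "fx", "fy", "cx", "cy" (pixels), "world_to_cam" (4x4, takes a point from world to camera coordinates). Camera axes: x right, y up, looking along -z (the intrinsics and any distortion apply to the point x, -y, -z); pixel columns grow to the right and rows downward; lengths in m; the calibration is good to about 2 mm. A picture is of the moment at which its call begins. get_calibration takes no time and is no camera call.
- robot.hand_in(): hands the job in; it is judged then, once.
The state is a dict: "clock": time; "qpos": joint angles; "qd": joint speeds; "joint_efforts": joint torques, N m; "ee_pos": TCP position; "orientation": TCP orientation; "wrist_force": force on the tool from outside, world axes, zero at the start; "torque": the same for the moment, N m; "width": opening from 0.0 (shut) to 1.0 (fully open); "gripper_force": force on a finger pad.
Only numpy, scipy, OpenCV 4.12 (cv2) and the standard library are available. Lean on these libraries where they do the work, as an engineer would, in place of code of your own. Each camera call takes 0.05 s, during which the arm holds its last target. There are 200 camera calls.

### The job

Tidy up after painting at the desk. Brushes standing on their bristles in the wooden stand get ruined: pull each of them out, turn it end for end and put it back in a well of the stand handle-down with its bristles up, and leave in its place the brush that already stands the right way. Also set every paint jar from the desk upright on top of the riser, wholly on it, without disturbing the mug, the stapler or the mouse.

Things in the scene. Friction and masses are not known exactly. Their poses are not given: they have to be found in the camera images.
- stand: wooden brush stand fixed on the desk, 54 (x) x 218 (y) x 100 mm high, with three open square wells in a row along its y axis. Origin: centre of its underside. Wells are 38 x 38 mm, centred at y = -80, 0 and +80 mm of its frame, floor 6 mm above the desk, open at the top (100 mm). Its yaw varies by up to 0.2 rad about facing the robot
- riser: closed wooden desk riser with two false drawer fronts facing the robot, fixed on the desk, 160 (x) x 360 (y) x 80 mm high. Origin: centre of its underside; its flat top, 80 mm up, is where the jars go
- brush_a: dusting brush 220 mm long, 70 g: grey bristle block 45 mm long (26 in x, 32 in y), steel ferrule 17 mm (22 x 26), straight dark wooden handle 158 mm (18 in x, 22 in y). Origin: centre of the bristle end face; z runs along the brush towards the handle end. Starts wrong way round in one of the wells: on its bristles, handle up, y axis along the row
- brush_b: dusting brush 220 mm long, 70 g: grey bristle block 45 mm long (26 in x, 32 in y), steel ferrule 17 mm (22 x 26), straight dark wooden handle 158 mm (18 in x, 22 in y). Origin: centre of the bristle end face; z runs along the brush towards the handle end. Starts wrong way round in one of the wells: on its bristles, handle up, y axis along the row
- brush_c: dusting brush 220 mm long, 70 g: grey bristle block 45 mm long (26 in x, 32 in y), steel ferrule 17 mm (22 x 26), straight dark wooden handle 158 mm (18 in x, 22 in y). Origin: centre of the handle end face; z runs along the brush towards the bristle end. Starts the right way round in one of the wells, bristles up, perhaps leaning
- brush_a_handle_end (a point): centre of the handle's end face of brush_a
- brush_b_handle_end (a point): centre of the handle's end face of brush_b
- brush_c_handle_end (a point): centre of the handle's end face of brush_c
- jar1: squat round closed paint jar, 60 mm diameter, 45 mm high with its white lid, glass with a paper label, about 160 g. Origin: centre of its underside, z up its axis. Two to four jars are present, upright on the desk in front of the riser
- jar2: squat round closed paint jar, 60 mm diameter, 45 mm high with its white lid, glass with a paper label, about 160 g. Origin: centre of its underside, z up its axis. Two to four jars are present, upright on the desk in front of the riser
- jar3: squat round closed paint jar, 60 mm diameter, 45 mm high with its white lid, glass with a paper label, about 160 g. Origin: centre of its underside, z up its axis. Two to four jars are present, upright on the desk in front of the riser
- jar4: squat round closed paint jar, 60 mm diameter, 45 mm high with its white lid, glass with a paper label, about 160 g. Origin: centre of its underside, z up its axis. Two to four jars are present, upright on the desk in front of the riser
- mug: bystander: white mug, 76 mm diameter, 85 mm high, standing on the desk; origin: centre of its underside
- stapler: bystander: black and grey stapler, 130 x 34 mm, 55 mm high, on the desk; origin: centre of its underside
- mouse: bystander: black computer mouse, 100 x 58 mm, 33 mm high, on the desk; origin: centre of its underside
Things that resemble listed ones, but are neither listed nor needed, are in the scene too. Leave any blue or red look-alike of the jar1 alone.

How it is judged:
By the outcome, as a careful person would: the job done as asked, in the order asked, and still so for the second after the job is handed in, with the robot touching nothing.
Of jar1, jar2, jar3, jar4 only 2 to 4 are there at a start; the rules pass over those that are not, and their reading is None.
At some moment in a run one of jar1, jar2, jar3, jar4 may be knocked a few centimetres aside while the robot is not near it.
It also fails if it takes over 210 s, if anything falls off the work surface, if the arm or the gripper's body presses on something with over 40 N, if the wrist force passes 120 N, or if a joint passes its speed limit or range.

## Working session

There is one attempt and no reset: what is moved stays moved. The work goes in short steps, Python scripts to look and compute and a shell command to move; the robot and the scene stay as the last step left them, time stands still between calls to the robot, and variables do not carry over. Pictures are saved under pics/ and viewed, at most 14 in all, crops included, and the job is handed in when it is done.

```bash
ls; mkdir -p pics; python3 - <<'E'
from plant import robot, eyes
import cv2
for n in("side","top"):
    cv2.imwrite(f"pics/{n}0.png",eyes.camera(n)[:,:,::-1]); c=eyes.get_calibration(n); print(n,c)
print(robot.get_state())
E
```

```text
pics
side {'fx': 464.24950492121536, 'fy': 464.24950492121536, 'cx': 319.0613984381416, 'cy': 245.92259858052492, 'world_to_cam': array([[-0.97304095, -0.22999657, -0.01711417,  0.50369563],
       [ 0.12721451, -0.59713564,  0.79198832, -0.17269211],
       [-0.19237408,  0.76845989,  0.61029633, -1.16173168],
       [ 0.        ,  0.        ,  0.        ,  1.        ]])}
top {'fx': 575.8028552150829, 'fy': 575.8028552150829, 'cx': 324.9653437687589, 'cy': 247.15362855821118, 'world_to_cam': array([[ 0.0104724 , -0.99993027,  0.00545744,  0.00533863],
       [ 0.99208059,  0.01107304,  0.1251139 , -0.54505741],
       [-0.12516561,  0.00410397,  0.99212738, -1.63066394],
       [ 0.        ,  0.        ,  0.        ,  1.        ]])}
{'clock': 0.1, 'qpos': array([-8.36687801e+01,  2.18375823e+01,  7.43763624e+01, -9.51292683e-04,
        8.38569182e+01, -1.23371361e+01]), 'qd': array([-0.0156351 , -0.09369275, -0.11579379,  0.02794986, -0.00216444,
        0.07208768]), 'joint_efforts': array([ 3.81320715e-03, -4.49222875e+01, -2.31655240e+01, -1.69738450e-04,
        3.70298338e-03,  4.61912987e-05]), 'ee_pos': array([ 0.17600395, -0.52082786,  0.2307931 ]), 'orientation': array([[ 9.47386652e-01,  3.20091405e-01, -1.52795317e-04],
       [ 3.20091345e-01, -9.47385890e-01,  1.22742665e-03],
       [ 2.48132593e-04, -1.21175608e-03, -9.99999235e-01]]), 'wrist_force': array([-0.67029653,  0.1200177 ,  0.67898888]), 'torque': array([-0.0200934 , -0.00307602, -0.04061904]), 'gripper_force': 0.0, 'width': 0.998742517234131}
```

View pics/top0.png

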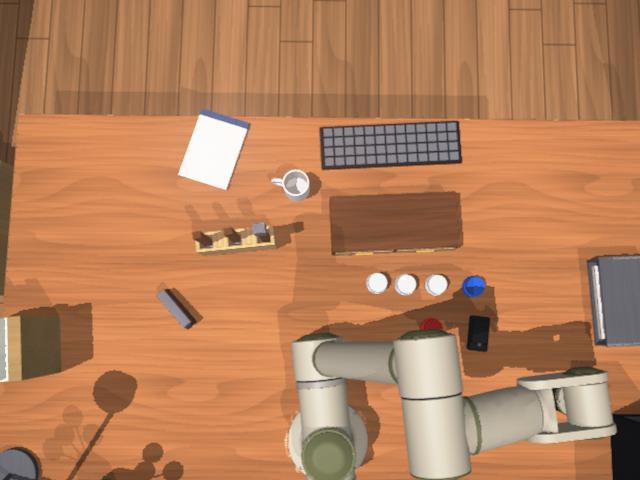

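View pics/side0.png

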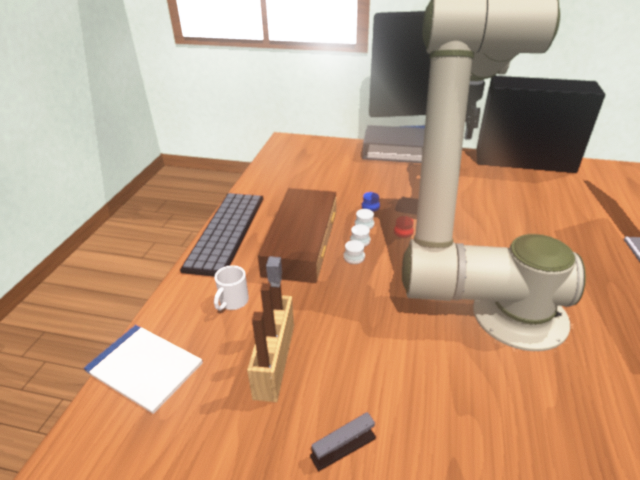

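Top view: three white-lidded jars at (377,283), (406,284) and (437,285). The look-alikes to leave are blue (474,286) and red (431,325). The stand is at (235,240): handle-up brushes in the left and middle wells, bristles-up brush in the right well (262,229). Stapler (176,308), mug (296,184), mouse (479,333).

```bash
cat > h.py <<'E'
import numpy as np, cv2
from plant import robot, eyes
C={n:eyes.get_calibration(n) for n in("side","top")}
def proj(n,p):
    c=C[n];q=c["world_to_cam"]@np.r_[p,1]
    return np.array([c["cx"]+c["fx"]*q[0]/-q[2], c["cy"]-c["fy"]*q[1]/-q[2]])
def at(n,u,v,z):
    c=C[n];W=c["world_to_cam"];R=W[:3,:3];o=-R.T@W[:3,3]
    d=R.T@np.array([(u-c["cx"])/c["fx"],-(v-c["cy"])/c["fy"],-1])
    return o+d*(z-o[2])/d[2]
def blobs(img,m,lo,hi):
    k,l,s,ce=cv2.connectedComponentsWithStats(m.astype(np.uint8))
    return [(ce[i],s[i]) for i in range(1,k) if lo<s[i,4]<hi]
E
python3 - <<'E'
from h import *
t=eyes.camera("top"); s=eyes.camera("side")
for n,i in(("top",t),("side",s)):
    m=(i.min(2)>165)
    for c,st in blobs(i,m,60,900): print(n,c.round(1),st[2:], at(n,*c,.045).round(4))
a=cv2.resize(t[200:270,170:300],None,fx=6,fy=6,interpolation=cv2.INTER_CUBIC)
b=cv2.resize(s[240:410,220:330],None,fx=3.5,fy=3.5,interpolation=cv2.INTER_CUBIC)
cv2.imwrite("pics/st_top.png",a[:,:,::-1]);cv2.imwrite("pics/st_side.png",b[:,:,::-1])
E
```

```text
top [293.8 183. ] [ 38  31 495] [0.7309 0.104  0.045 ]
top [599.  301.4] [ 11  73 246] [ 0.3966 -0.7703  0.045 ]
top [376.4 282.7] [ 22  21 339] [ 0.443  -0.1366  0.045 ]
top [405.  284.5] [ 21  21 343] [ 0.439  -0.2181  0.045 ]
top [435.6 284.5] [ 22  21 354] [ 0.4398 -0.3055  0.045 ]
top [  3.8 344.7] [  8  64 364] [0.2578 0.909  0.045 ]
top [306.7 361.2] [ 34  40 765] [0.2211 0.0591 0.045 ]
top [295.6 442.5] [ 18  61 540] [0.0004 0.0865 0.045 ]
top [571.5 435.6] [ 76  15 583] [ 0.0262 -0.6759  0.045 ]
side [477.2 119.2] [ 28  70 364] [ 0.0774 -1.1377  0.045 ]
side [418.3 120.3] [13  8 73] [ 0.3268 -1.0775  0.045 ]
side [393.6 155.4] [ 53   8 251] [ 0.396  -0.7218  0.045 ]
side [443.5 222.8] [ 11  43 164] [ 0.2011 -0.304   0.045 ]
side [632.9 245.4] [14 19 75] [-0.3178 -0.2999  0.045 ]
side [574.1 275.4] [ 22  34 370] [-0.1346 -0.1296  0.045 ]
```

View pics/st_top.png

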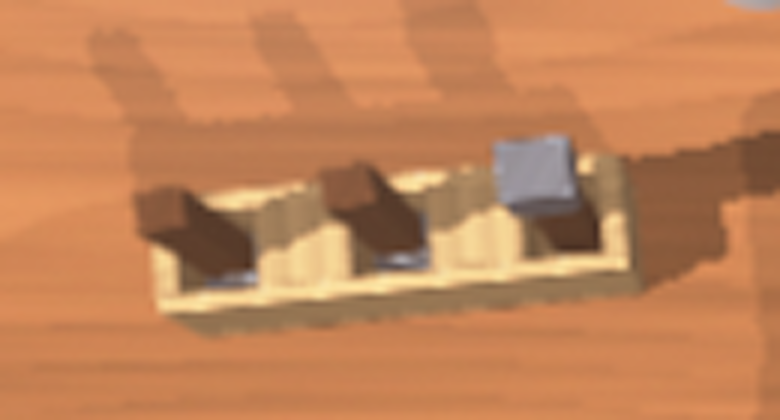

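View pics/st_side.png

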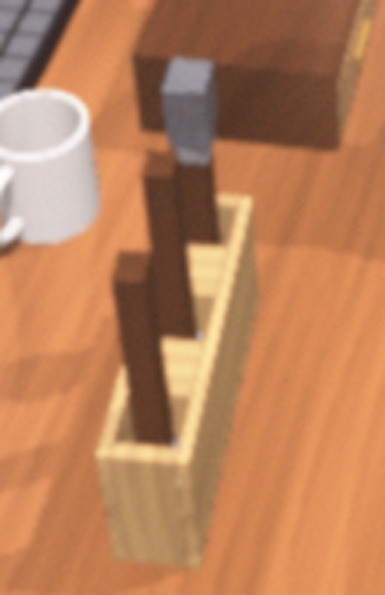

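Crops: the stand's top corners in the top crop are (160,310), (635,268) and (625,155). The end faces of the wrong-way handles are at (163,213) and (352,190), and the correct brush's bristle end is in the right well at (535,170). These two brown ends are the ones to pull; the grey one stays.

```bash
python3 - <<'E'
from h import *
f=lambda x,y:(170+(x+.5)/6-.5,200+(y+.5)/6-.5)
g=lambda x,y:(220+(x+.5)/3.5-.5,240+(y+.5)/3.5-.5)
P=[at("top",*f(*p),.1) for p in((160,310),(635,268),(625,155))]
for p in P: print(p.round(4))
e=P[1]-P[0]; print("len",np.linalg.norm(e),"yaw",np.degrees(np.arctan2(e[0],-e[1])), "depth",np.linalg.norm(P[2]-P[1]))
for n,q in(("side near-left",(98,455)),("near-right",(190,462)),("far-right",(250,200))): print(n,at("side",*g(*q),.1).round(4))
from scipy.optimize import least_squares
for nm,a,b in(("L",(163,213),(132,266)),("M",(352,190),(160,165)),):
    r=least_squares(lambda p:np.r_[proj("top",p)-f(*a),proj("side",p)-g(*b)],[.55,.2,.22])
    print(nm,r.x.round(4),r.fun.round(1))
    print(" base in well (bristle visible):")
# stand fit: unknown x,y,yaw
obs=[("top",f(160,310),(-27,109)),("top",f(635,268),(-27,-109)),("top",f(625,155),(27,-109)),("side",g(98,455),(27,109)),("side",g(190,462),(-27,109)),("side",g(250,200),(-27,-109))]
def w(q,l,z):
    c,s=np.cos(q[2]),np.sin(q[2]);return np.array([q[0]+c*l[0]-s*l[1],q[1]+s*l[0]+c*l[1],z])
r=least_squares(lambda q:np.concatenate([proj(n,w(q,np.array(l)/1e3,.1))-o for n,o,l in obs]),[.55,.25,0])
print("stand",r.x.round(4),np.degrees(r.x[2]),r.fun.round(1))
for y in(80,0,-80): print("well",y,w(r.x,np.array([0,y])/1e3,.1).round(4))
for n,c,z in(("bristle C",f(535,170),.226),): print(n,at("top",*c,z).round(4))
s=robot.get_state()
E
```

```text
[0.5213 0.368  0.1   ]
[0.5433 0.1492 0.1   ]
[0.5962 0.1549 0.1   ]
len 0.2198950934862904 yaw 5.74399745290486 depth 0.053212421348902084
side near-left [0.5725 0.3766 0.1   ]
near-right [0.52   0.3699 0.1   ]
far-right [0.5456 0.1585 0.1   ]
L [0.5507 0.3418 0.2223] [-0.2 -0.7  0.5  0.1]
 base in well (bristle visible):
M [0.5618 0.2616 0.221 ] [-0.2 -0.7  0.6  0.1]
 base in well (bristle visible):
stand [0.559  0.2638 0.111 ] 6.358523745798263 [-0.4  0.4 -1.2 -0.4 -1.2 -0.6 -0.3 -0.7  0.1 -0.3  1.3 -1.7]
well 80 [0.5502 0.3433 0.1   ]
well 0 [0.559  0.2638 0.1   ]
well -80 [0.5679 0.1842 0.1   ]
bristle C [0.5686 0.1824 0.226 ]
```

```bash
cat > log.py <<'E'
import json
from plant import robot
s=robot.get_state()
open("log.jsonl","a").write(json.dumps([list(map(float,s["qpos"])),list(map(float,s["ee_pos"])),[list(map(float,r)) for r in s["orientation"]]])+"\n")
print("q",s["qpos"].round(1),"p",s["ee_pos"].round(3),"F",s["wrist_force"].round(1),"t",round(s["clock"],1))
E
python3 -c "from plant import robot;print([d for d in dir(robot) if d[0]!='_'])"
python3 log.py
python3 -m inch '[[[0,0,-0.05,0,0,0,85],[0,0,-0.05,0,0,0,85],[0,0,-0.05,0,0,0,85],[0,0,-0.05,0,0,0,85],[0,0,-0.05,0,0,0,85],[0,0,-0.05,0,0,0,85]]]'; python3 log.py
python3 -m inch '[[[0.029,-0.0405,0,0,0,0,85],[0.029,-0.0405,0,0,0,0,85],[0.029,-0.0405,0,0,0,0,85],[0.029,-0.0405,0,0,0,0,85],[0.029,-0.0405,0,0,0,0,85],[0.029,-0.0405,0,0,0,0,85]]]'; python3 log.py
python3 -m inch '[[[0.029,-0.0405,0,0,0,0,85],[0.029,-0.0405,0,0,0,0,85],[0.029,-0.0405,0,0,0,0,85],[0.029,-0.0405,0,0,0,0,85],[0.029,-0.0405,0,0,0,0,85],[0.029,-0.0405,0,0,0,0,85],[0.029,-0.0405,0,0,0,0,85],[0.029,-0.0405,0,0,0,0,85]]]'; python3 log.py
```

```text
['Unreachable', 'get_state', 'hand_in', 'tcp_to_grasp']
q [-83.7  21.8  74.4  -0.   83.9 -12.3] p [ 0.176 -0.521  0.231] F [ 0.6 -0.1  0.1] t 0.2
clock: 0.7
ee_pos: [0.176, -0.5204, 0.4582]
orientation: [[0.947, 0.32, -0.0], [0.32, -0.947, -0.0], [-0.0, 0.0, -1.0]]
wrist_force: [0.4, -0.4, -0.0]
width: 0.995
gripper_force: 0.0
q [-83.7  19.6  41.5  -0.  118.9 -12.3] p [ 0.176 -0.52   0.458] F [ 0.4 -0.4 -0. ] t 0.7
clock: 1.2
ee_pos: [0.2414, -0.3047, 0.4562]
orientation: [[0.948, 0.32, 0.0], [0.32, -0.948, 0.0], [0.0, -0.0, -1.0]]
wrist_force: [1.5, 0.6, 0.2]
width: 0.993
gripper_force: 0.0
q [-69.2   0.9  65.5   0.  113.7   2.2] p [ 0.241 -0.305  0.456] F [1.5 0.6 0.2] t 1.2
clock: 1.87
ee_pos: [0.3282, -0.0188, 0.4564]
orientation: [[0.948, 0.32, 0.001], [0.32, -0.948, -0.0], [0.0, 0.0, -1.0]]
wrist_force: [1.3, -1.8, 0.7]
width: 0.999
gripper_force: 0.0
q [-24.2  -5.9  71.8   0.  114.1  47.1] p [ 0.328 -0.019  0.456] F [ 1.3 -1.8  0.7] t 1.9
```

```bash

python3 -m inch '[[[0,0,0,0.05,0,0,85],[0,0,0,0.05,0,0,85],[0,0,0,0.05,0,0,85],[0,0,0,0.05,0,0,85],[0,0,0,0.05,0,0,85],[0,0,0,0.05,0,0,85],[0,0,0,0,0,0,85]]]'|head -1; python3 log.py
python3 -m inch '[[[0,0,0,0,0.05,0,85],[0,0,0,0,0.05,0,85],[0,0,0,0,0.05,0,85],[0,0,0,0,0.05,0,85],[0,0,0,0,0.05,0,85],[0,0,0,0,0,0,85]]]'|head -1; python3 log.py
python3 -m inch '[[[0,0,0,0,-0.05,0,85],[0,0,0,0,-0.05,0,85],[0,0,0,0,-0.05,0,85],[0,0,0,0,-0.05,0,85],[0,0,0,0,-0.05,0,85],[0,0,0,-0.05,0,0,85],[0,0,0,-0.05,0,0,85],[0,0,0,-0.05,0,0,85],[0,0,0,-0.05,0,0,85],[0,0,0,-0.05,0,0,85],[0,0,0,-0.05,0,0,85],[0,0,0,0,0,0,85]]]'|head -1; python3 log.py
python3 -m inch '[[[0,0,0,-0.05,0,0,85],[0,0,0,-0.05,0,0,85],[0,0,0,-0.05,0,0,85],[0,0,0,-0.05,0,0,85],[0,0,0,-0.05,0,0,85],[0,0,0,-0.05,0,0,85],[0,0,0,0,0,0,85]]]'|head -1; python3 log.py
```

```text
clock: 2.45
q [-40.3   3.3  71.1  25.6 135.1  44.8] p [ 0.329 -0.022  0.455] F [ 0.3 -0.7 -1. ] t 2.5
clock: 2.95
q [-59.3  -8.6  86.1  44.9 122.1  40.2] p [ 0.327 -0.02   0.456] F [-0.3 -0.5  0.9] t 3.0
clock: 3.95
q [-24.   -6.1  71.6  -0.4 114.   46.9] p [ 0.328 -0.019  0.458] F [0.5 0.9 0.2] t 4.0
clock: 4.53
q [  1.5  -8.9  82.1 -34.4  93.8  66.2] p [ 0.328 -0.019  0.456] F [0.1 1.2 1.5] t 4.5
```

```bash
cat > kin.py <<'E'
import numpy as np, json
from scipy.spatial.transform import Rotation as Ro
from scipy.optimize import least_squares
D=[json.loads(l) for l in open("log.jsonl")]
Q=np.array([d[0] for d in D]);P=np.array([d[1] for d in D]);O=np.array([d[2] for d in D])
def ang(a,t): return Ro.from_euler(a,t,degrees=True).as_matrix()
def ori(q,s4,s6,r0): return ang("z",q[0])@ang("y",q[1]+q[2])@ang("z",s4*q[3])@ang("y",q[4])@ang("z",s6*q[5]+r0)
def pos(q,k,s4):
    a1,b1,h,a2,L1,a3,L2,a5,b5,L5=k
    return ang("z",q[0])@(np.array([a1,b1,h])+ang("y",q[1])@[a2,0,L1]+ang("y",q[1]+q[2])@([a3,0,L2]+ang("z",s4*q[3])@ang("y",q[4])@[a5,b5,L5]))
best=min(((np.abs(np.array([ori(q,s4,s6,r0) for q in Q])-O).max(),s4,s6,r0) for s4 in(1,-1) for s6 in(1,-1) for r0 in(0,90,180,270)))
_,S4,S6,R0=best
fit=least_squares(lambda k:np.r_[np.concatenate([pos(q,k,S4)-p for q,p in zip(Q,P)]),1e-4*k],[0,.1,.3,0,.4,0,.4,0,0,.2])
K=fit.x
def fk(q): return pos(q,K,S4),ori(q,S4,S6,R0)
LO=np.array([-178.18,-50.72,12.68,-81.47,9.98,-165.26]);HI=np.array([178.18,133.34,142.11,261.47,163.14,165.26])
def ik(p,R,q0,free=False):
    def f(q):
        a,b=fk(q); return np.r_[(a-p)*10,Ro.from_matrix(b.T@R).as_rotvec()]
    r=least_squares(f,np.clip(q0,LO+.1,HI-.1),bounds=(LO,HI)); return r.x,np.abs(r.fun).max()
def frame(az,el,y):  # tool z at azimuth, elevation; y axis hint
    a,e=np.radians([az,el]);z=np.array([np.cos(e)*np.cos(a),np.cos(e)*np.sin(a),np.sin(e)])
    y=np.array(y,float);y-=z*(y@z);y/=np.linalg.norm(y);return np.c_[np.cross(y,z),y,z]
if __name__=="__main__": print(best,K.round(4),np.abs(fit.fun).max())
E
python3 kin.py
```

```text
(np.float64(8.326672684688674e-16), 1, 1, 90) [-0.      0.1175  0.1301  0.      0.5371  0.103   0.3508 -0.      0.
  0.2575] 5.3709998119647375e-05
```

```bash
cat > scan.py <<'E'
from kin import *
yaw=6.3
st=np.array([.559,.2635]);rd=np.array([-np.sin(np.radians(yaw)),np.cos(np.radians(yaw))])
rng=np.random.default_rng(0)
for nm,o in(("L",.08),("M",0)):
  for az in(yaw,yaw-90,yaw+90,yaw+180):
    for sg in(1,-1):
      hint=np.r_[rd,0] if az in(yaw,yaw+180) else np.array([rd[1],-rd[0],0])
      R=frame(az,0,sg*hint); G=np.r_[st+rd*o,.118]; T=G+.019*R[:,2]
      sols=set()
      for _ in range(25):
        q,e=ik(T,R,rng.uniform(LO,HI))
        if e<1e-3 : sols.add(tuple(q.round(0)))
      print(nm,az,sg,sorted(sols))
E
python3 scan.py
```

```text
L 6.3 1 [(np.float64(30.0), np.float64(49.0), np.float64(111.0), np.float64(205.0), np.float64(72.0), np.float64(82.0))]
L 6.3 -1 [(np.float64(30.0), np.float64(49.0), np.float64(111.0), np.float64(205.0), np.float64(72.0), np.float64(-98.0))]
L -83.7 1 [(np.float64(39.0), np.float64(66.0), np.float64(47.0), np.float64(-76.0), np.float64(120.0), np.float64(27.0))]
L -83.7 -1 [(np.float64(39.0), np.float64(66.0), np.float64(47.0), np.float64(-76.0), np.float64(120.0), np.float64(-153.0))]
L 96.3 1 [(np.float64(-1.0), np.float64(53.0), np.float64(87.0), np.float64(84.0), np.float64(95.0), np.float64(-50.0))]
L 96.3 -1 [(np.float64(-1.0), np.float64(53.0), np.float64(87.0), np.float64(84.0), np.float64(95.0), np.float64(130.0))]
L 186.3 1 []
L 186.3 -1 []
M 6.3 1 [(np.float64(19.0), np.float64(49.0), np.float64(118.0), np.float64(193.0), np.float64(78.0), np.float64(87.0))]
M 6.3 -1 [(np.float64(19.0), np.float64(49.0), np.float64(118.0), np.float64(193.0), np.float64(78.0), np.float64(-93.0))]
M -83.7 1 [(np.float64(34.0), np.float64(62.0), np.float64(59.0), np.float64(-75.0), np.float64(114.0), np.float64(34.0))]
M -83.7 -1 [(np.float64(34.0), np.float64(62.0), np.float64(59.0), np.float64(-75.0), np.float64(114.0), np.float64(-146.0))]
M 96.3 1 [(np.float64(-9.0), np.float64(53.0), np.float64(87.0), np.float64(78.0), np.float64(100.0), np.float64(-51.0))]
M 96.3 -1 [(np.float64(-9.0), np.float64(53.0), np.float64(87.0), np.float64(78.0), np.float64(100.0), np.float64(129.0))]
M 186.3 1 []
M 186.3 -1 []
```

```bash
cat > sim.py <<'E'
from kin import *
def run(p,R,q,segs,verbose=True):
    """segs: (n, dx,dy,dz, rx,ry,rz) in row units; returns final"""
    for s in segs:
        n=s[0]; worst=0
        for i in range(n):
            p=p+R@(np.array(s[1:4])*.75); R=R@Ro.from_rotvec(np.radians(120)*np.array(s[4:7])).as_matrix()
            qn,e=ik(p,R,q); worst=max(worst,e,0); dq=np.abs(qn-q).max(); q=qn
        if verbose: print(s,"p",p.round(3),"z",R[:,2].round(2),"y",R[:,1].round(2),"q",q.round(0),"err",round(worst,4),"dq",round(dq,1))
    return p,R,q
E
python3 - <<'E'
from sim import *
p,R,q=P[-1],O[-1],Q[-1]
segs=[(6,0,0,0,.05,0,0)]
p,R,q=run(p,R,q,segs)
# to target pos tool-down
for tgt in((.5,.2,.42),(.45,.15,.38)):
    d=R.T@(np.array(tgt)-p)/.75/8; print(d.round(4))
    a=run(p,R,q,[(8,*d,0,0,0),(15,0,0,0,.05,0,0),(17,0,0,0,0,.05,0),(15,0,0,0,0,0,.05)])
    b=run(*a,[(1,0,0,0,0,0,0)])
st=np.array([.559,.2635]);yaw=np.radians(6.3);rd=np.array([-np.sin(yaw),np.cos(yaw)])
for s,o in(("L",.08),("M",0)):
  Rg=frame(6.3,0,np.r_[-rd,0]); q=np.array([25,49,111,200,75,-95.])
  for h,back in((.118,0),(.118,.08),(.25,0),(.25,.07),(.36,0),(.36,.05)):
    T=np.r_[st+rd*o,h]+(.019-back)*Rg[:,2]; q,e=ik(T,Rg,q); print(s,h,back,q.round(0),round(e,4))
E
```

```text
(6, 0, 0, 0, 0.05, 0, 0) p [ 0.328 -0.019  0.456] z [-0. -0. -1.] y [ 0.32 -0.95  0.  ] q [-24.  -6.  72.  -0. 114.  47.] err 0.0 dq 4.9
[ 0.039  -0.0253  0.0058]
(8, np.float64(0.038956533037824), np.float64(-0.025286401056836074), np.float64(0.005780278356538643), 0, 0, 0) p [0.5  0.2  0.42] z [-0. -0. -1.] y [ 0.32 -0.95  0.  ] q [  9.  18.  50.  -0. 112.  80.] err 0.0 dq 4.1
(15, 0, 0, 0, 0.05, 0, 0) p [0.5  0.2  0.42] z [-0.32  0.95 -0.  ] y [-0. -0. -1.] q [-16.  28.  75.  81. 124.  74.] err 0.0 dq 4.5
(17, 0, 0, 0, 0, 0.05, 0) p [0.5  0.2  0.42] z [ 0.99  0.12 -0.  ] y [-0. -0. -1.] q [ 11.   0. 116. 190.  26.  -9.] err 0.0 dq 26.5
(15, 0, 0, 0, 0, 0, 0.05) p [0.5  0.2  0.42] z [ 0.99  0.12 -0.  ] y [-0.12  0.99 -0.  ] q [ 11.   0. 116. 190.  26.  81.] err 0.0 dq 6.0
(1, 0, 0, 0, 0, 0, 0) p [0.5  0.2  0.42] z [ 0.99  0.12 -0.  ] y [-0.12  0.99 -0.  ] q [ 11.   0. 116. 190.  26.  81.] err 0.0 dq 0.0
[ 0.0284 -0.0201  0.0125]
(8, np.float64(0.02838882973166694), np.float64(-0.020124422315477824), np.float64(0.012489298824545553), 0, 0, 0) p [0.45 0.15 0.38] z [-0. -0. -1.] y [ 0
[... 500 characters left out ...]
.15 0.38] z [ 0.99  0.12 -0.  ] y [-0.12  0.99 -0.  ] q [  0.  -4. 129. 169.  35.  99.] err 0.0 dq 0.0
L 0.118 0 [ 30.  49. 111. 205.  72. -98.] 0.0
L 0.118 0.08 [ 35.  49. 120. 209.  81. -95.] 0.0
L 0.25 0 [  30.   32.  108.  210.   54. -109.] 0.0
L 0.25 0.07 [  34.   29.  116.  213.   60. -108.] 0.0
L 0.36 0 [  30.   20.  102.  220.   39. -123.] 0.0
L 0.36 0.05 [  33.   17.  107.  222.   43. -123.] 0.0
M 0.118 0 [ 19.  49. 118. 193.  78. -93.] 0.0
M 0.118 0.08 [ 23.  51. 129. 196.  90. -90.] 0.0
M 0.25 0 [ 19.  30. 115. 196.  56. -99.] 0.0
M 0.25 0.07 [ 22.  27. 125. 198.  63. -98.] 0.0
M 0.36 0 [  19.   17.  108.  202.   37. -108.] 0.0
M 0.36 0.05 [  21.   13.  114.  204.   40. -109.] 0.0
```

```bash
python3 - <<'E'
from sim import *
import sim
p,R,q=run(P[-1],O[-1],Q[-1],[(6,0,0,0,.05,0,0)],False)
for tgt in((.43,.13,.30),(.43,.10,.26)):
    d=R.T@(np.array(tgt)-p)/.75/8; print("shift",d.round(4))
    a=run(p,R,q,[(8,*d,0,0,0)],False); a=run(*a,[(15,0,0,0,.05,0,0)])
    m=[]
    for i in range(17):
        b=run(*a,[(1,0,0,0,0,.0502,0)],False); m.append(np.abs(b[2]-a[2]).max().round(0)); a=b
    print(m,a[2].round(0),a[0].round(3),a[1][:,2].round(3))
E
```

```text
shift [ 0.0242 -0.0181  0.0258]
(15, 0, 0, 0, 0.05, 0, 0) p [0.43 0.13 0.3 ] z [-0.32  0.95 -0.  ] y [-0. -0. -1.] q [-25.  32.  93.  61. 125.  46.] err 0.0 dq 3.0
[np.float64(4.0), np.float64(4.0), np.float64(4.0), np.float64(4.0), np.float64(4.0), np.float64(4.0), np.float64(4.0), np.float64(4.0), np.float64(4.0), np.float64(5.0), np.float64(6.0), np.float64(7.0), np.float64(8.0), np.float64(9.0), np.float64(12.0), np.float64(17.0), np.float64(17.0)] [ -5.   9. 142. 167.  62.   6.] [0.43 0.13 0.3 ] [ 0.994  0.113 -0.002]
shift [ 0.0226 -0.0134  0.0325]
(15, 0, 0, 0, 0.05, 0, 0) p [0.43 0.1  0.26] z [-0.32  0.95 -0.  ] y [-0. -0. -1.] q [-28.  36.  94.  55. 124.  39.] err 0.0 dq 2.6
[np.float64(4.0), np.float64(4.0), np.float64(4.0), np.float64(4.0), np.float64(4.0), np.float64(4.0), np.float64(4.0), np.float64(4.0), np.float64(4.0), np.float64(5.0), np.float64(6.0), np.float64(6.0), np.float64(5.0), np.float64(7.0), np.float64(10.0), np.float64(20.0), np.float64(28.0)] [-10.   9. 142. 164.  53.   7.] [0.43 0.1  0.26] [ 0.994  0.113 -0.002]
```

```bash

python3 -m inch '[[[0,0,0,0.05,0,0,60],[0,0,0,0.05,0,0,60],[0,0,0,0.05,0,0,60],[0,0,0,0.05,0,0,60],[0,0,0,0.05,0,0,60],[0,0,0,0.05,0,0,60]]]'|head -1
python3 -m inch '[[[0.0373,-0.026,0.021,0,0,0,60],[0.0373,-0.026,0.021,0,0,0,60],[0.0373,-0.026,0.021,0,0,0,60],[0.0373,-0.026,0.021,0,0,0,60],[0.0373,-0.026,0.021,0,0,0,60],[0.0373,-0.026,0.021,0,0,0,60],[0.0373,-0.026,0.021,0,0,0,60],[0.0373,-0.026,0.021,0,0,0,60]]]'|head -1; python3 log.py
python3 -m inch '[[[0,0,0,0.05,0,0,60],[0,0,0,0.05,0,0,60],[0,0,0,0.05,0,0,60],[0,0,0,0.05,0,0,60],[0,0,0,0.05,0,0,60],[0,0,0,0.05,0,0,60],[0,0,0,0.05,0,0,60],[0,0,0,0.05,0,0,60],[0,0,0,0.05,0,0,60],[0,0,0,0.05,0,0,60]]]'|head -1
python3 -m inch '[[[0,0,0,0.05,0,0,60],[0,0,0,0.05,0,0,60],[0,0,0,0.05,0,0,60],[0,0,0,0.05,0,0,60],[0,0,0,0.05,0,0,60],[0,0,0,0,0.05,0,60],[0,0,0,0,0.05,0,60],[0,0,0,0,0.05,0,60],[0,0,0,0,0.05,0,60],[0,0,0,0,0.05,0,60],[0,0,0,0,0.05,0,60]]]'|head -1; python3 log.py
python3 -m inch '[[[0,0,0,0,0.05,0,60],[0,0,0,0,0.05,0,60],[0,0,0,0,0.05,0,60],[0,0,0,0,0.05,0,60],[0,0,0,0,0.05,0,60],[0,0,0,0,0.025,0,60],[0,0,0,0,0.025,0,60],[0,0,0,0,0.025,0,60],[0,0,0,0,0.025,0,60],[0,0,0,0,0.025,0,60]]]'; python3 log.py
```

```text
clock: 5.03
clock: 5.7
q [ 9.3 17.  65.5  0.1 97.5 80.6] p [0.492 0.2   0.33 ] F [ 0.1 -1.3  0.5] t 5.7
clock: 6.53
clock: 7.45
q [-23.1  21.  108.1  86.8  94.2  50.5] p [0.492 0.197 0.331] F [ 0.7 -0.2  0.1] t 7.5
clock: 8.28
ee_pos: [0.4923, 0.197, 0.3317]
orientation: [[0.459, 0.005, 0.888], [-0.888, 0.0, 0.459], [0.002, -1.0, 0.004]]
wrist_force: [1.6, -0.1, -0.0]
width: 0.703
gripper_force: 0.0
q [ -8.6   9.6 128.2 135.7  57.3  27.8] p [0.492 0.197 0.332] F [ 1.6 -0.1 -0. ] t 8.3
```

```bash

python3 -m inch '[[[0,0,0,0,0.0175,0,60],[0,0,0,0,0.0175,0,60],[0,0,0,0,0.0175,0,60],[0,0,0,0,0.0175,0,60],[0,0,0,0,0.0175,0,60],[0,0,0,0,0.0175,0,60],[0,0,0,0,0.0175,0,60],[0,0,0,0,0.0175,0,60],[0,0,0,0,0.0175,0,60],[0,0,0,0,0.0175,0,60]]]' | head -1
python3 -m inch '[[[0,0,0,0,0,0.05,60],[0,0,0,0,0,0.05,60],[0,0,0,0,0,0.05,60],[0,0,0,0,0,0.05,60],[0,0,0,0,0,0.05,60],[0,0,0,0,0,0.05,60],[0,0,0,0,0,0.05,60],[0,0,0,0,0,0.05,60],[0,0,0,0,0,0.05,60],[0,0,0,0,0,0.05,60],[0,0,0,0,0,0.05,60],[0,0,0,0,0,0.05,60]]]'|head -1
python3 -m inch '[[[0,0,0,0,0,0.05,60],[0,0,0,0,0,0.05,60],[0,0,0,0,0,0.05,60],[0,0,0,0,0,0,60],[0,0,0,0,0,0,60]]]'; python3 log.py
cat > to.py <<'E'
import sys
from kin import *
from plant import robot
yaw=6.3;st=np.array([.559,.2635]);y=np.radians(yaw);rd=np.array([-np.sin(y),np.cos(y)]);nm=np.array([np.cos(y),np.sin(y)])
def grasp(o,h,back,sg): # well offset, grasp height, backoff
    R=frame(yaw,0,np.r_[sg*rd,0]);return np.r_[st+rd*o,h]+(.019-back)*R[:,2],R
def show(T,R,n=1):
    s=robot.get_state();p,r=s["ee_pos"],s["orientation"]
    print("shift/row",(r.T@(T-p)/.75/n).round(4),"rows",n,"min",np.linalg.norm(T-p)/.0375,"turn",(Ro.from_matrix(r.T@R).as_rotvec()/np.radians(120)).round(4),"q",ik(T,R,s["qpos"])[0].round(0))
E
python3 - <<'E'
from to import *
show(*grasp(.08,.25,.12,1)); show(*grasp(.08,.118,.10,1)); show(*grasp(.08,.118,0,1))
E
```

```text
clock: 9.12
clock: 10.12
clock: 10.53
ee_pos: [0.4918, 0.1978, 0.3311]
orientation: [[0.003, -0.113, 0.994], [-0.003, 0.994, 0.113], [-1.0, -0.003, 0.003]]
wrist_force: [-0.5, 0.0, -0.5]
width: 0.701
gripper_force: 0.0
q [ 11.7  10.9 126.2 187.   47.4  85.1] p [0.492 0.198 0.331] F [-0.5  0.  -0.5] t 10.5
shift/row [ 0.1075  0.1844 -0.0356] rows 1 min 4.327412477636813 turn [0.0017 0.0012 0.0016] q [ 38.  28. 122. 216.  65.  73.]
shift/row [ 0.2835  0.1849 -0.0094] rows 1 min 6.772289817130677 turn [0.0017 0.0012 0.0016] q [ 37.  49. 123. 211.  83.  86.]
shift/row [0.2839 0.1844 0.124 ] rows 1 min 7.2099529968376785 turn [0.0017 0.0012 0.0016] q [ 30.  49. 111. 205.  72.  82.]
```

```bash

python3 -m inch '[[[0,0.046,-0.009,0,0,0,60],[0,0.046,-0.009,0,0,0,60],[0,0.046,-0.009,0,0,0,60],[0,0.046,-0.009,0,0,0,60],[0.0473,0,0.0043,0,0,0,60],[0.0473,0,0.0043,0,0,0,60],[0.0473,0,0.0043,0,0,0,60],[0.0473,0,0.0043,0,0,0,60],[0.0473,0,0.0043,0,0,0,60],[0.0473,0,0.0043,0,0,0,60],[0,0,0,0.0017,0.0012,0.0016,60],[0,0,0,0,0,0,60]]]'; python3 log.py
python3 - <<'E'
from to import *
show(*grasp(.08,.118,0,1))
from h import *
t=eyes.camera("top");s=eyes.camera("side")
a=np.hstack([cv2.resize(t[190:350,150:310],(480,480),interpolation=2),cv2.resize(s[240:460,200:350],(320,480),interpolation=2)])
cv2.imwrite("pics/pre.png",a[:,:,::-1])
E
```

```text
clock: 11.53
ee_pos: [0.4675, 0.3346, 0.1157]
orientation: [[-0.005, -0.111, 0.994], [-0.002, 0.994, 0.111], [-1.0, -0.001, -0.005]]
wrist_force: [-0.2, -0.8, 1.8]
width: 0.701
gripper_force: 0.0
q [ 36.9  49.6 122.8 210.8  83.2  86. ] p [0.468 0.335 0.116] F [-0.2 -0.8  1.8] t 11.5
shift/row [-0.0038 -0.0011  0.1361] rows 1 min 2.724129251960721 turn [ 0.0004 -0.0026  0.0006] q [ 30.  49. 111. 205.  72.  82.]
```

View pics/pre.png

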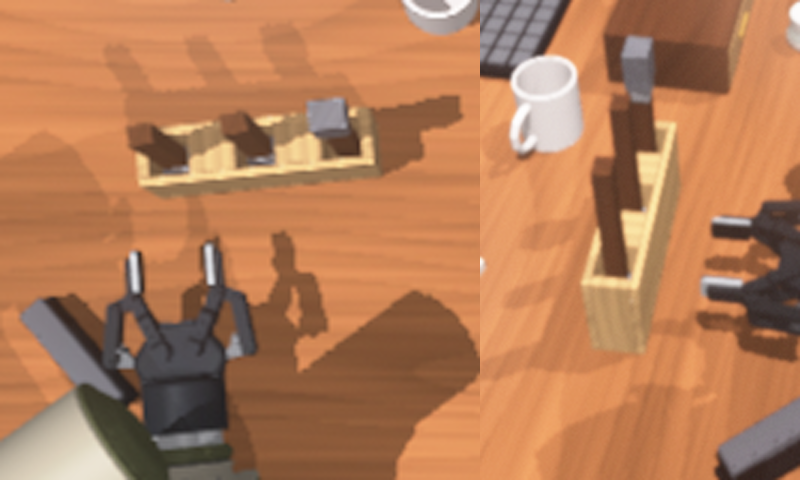

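The gripper sits square in front of the left well, with the fingers straddling its handle line and clear of the stapler. Going in.

```bash

python3 -m inch '[[[-0.001,0,0.034,0,-0.0026,0,60],[-0.001,0,0.034,0,0,0,60],[-0.001,0,0.034,0,0,0,60],[-0.001,0,0.034,0,0,0,60],[0,0,0,0,0,0,60],[0,0,0,0,0,0,0],[0,0,0,0,0,0,0],[0,0,0,0,0,0,0],[0,0,0,0,0,0,0],[0,0,0,0,0,0,0],[0,0,0,0,0,0,0]]]' 40; python3 log.py
```

```text
clock: 12.55
ee_pos: [0.5678, 0.3464, 0.1223]
orientation: [[0.006, -0.112, 0.994], [0.004, 0.994, 0.112], [-1.0, 0.004, 0.007]]
wrist_force: [-1.8, -2.5, 8.0]
width: 0.254
gripper_force: 43.4
q [ 30.2  48.6 110.9 205.1  71.7  81.7] p [0.568 0.346 0.122] F [-1.8 -2.5  8. ] t 12.6
```

```bash

python3 -m inch '[[[-0.02,0,0,0,0,0,0],[-0.04,0,0,0,0,0,0],[-0.04,0,0,0,0,0,0],[-0.04,0,0,0,0,0,0],[-0.04,0,0,0,0,0,0],[0,0,-0.035,0,0,0,0],[0,0,-0.035,0,0,0,0],[0,0,-0.035,0,0,0,0],[0,0,0,0,0,0,0]]]' ; python3 log.py
python3 - <<'E'
from h import *
t=eyes.camera("top");s=eyes.camera("side")
a=np.hstack([cv2.resize(t[190:350,150:310],(480,480),interpolation=2),cv2.resize(s[210:430,200:350],(320,480),interpolation=2)])
cv2.imwrite("pics/lift.png",a[:,:,::-1])
E
```

```text
clock: 13.3
ee_pos: [0.4854, 0.3367, 0.2545]
orientation: [[-0.001, -0.115, 0.993], [0.001, 0.993, 0.115], [-1.0, 0.001, -0.001]]
wrist_force: [0.3, -0.2, -1.0]
width: 0.251
gripper_force: 42.9
q [ 35.4  28.3 117.8 213.5  60.6  72.1] p [0.485 0.337 0.254] F [ 0.3 -0.2 -1. ] t 13.3
```

View pics/lift.png

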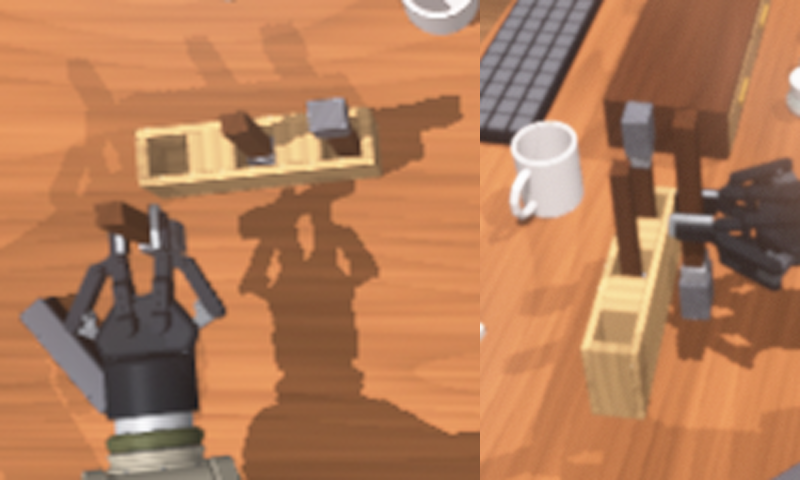

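The brush is held vertically, bristles down, clear in front of the stand, and the left well is empty. Rolling 180°.

```bash

python3 -m inch '[[[0,0,0,0,0,-0.05,0],[0,0,0,0,0,-0.05,0],[0,0,0,0,0,-0.05,0],[0,0,0,0,0,-0.05,0],[0,0,0,0,0,-0.05,0],[0,0,0,0,0,-0.05,0],[0,0,0,0,0,-0.05,0],[0,0,0,0,0,-0.05,0],[0,0,0,0,0,-0.05,0],[0,0,0,0,0,-0.05,0]]]' |head -1
python3 -m inch '[[[0,0,0,0,0,-0.05,0],[0,0,0,0,0,-0.05,0],[0,0,0,0,0,-0.05,0],[0,0,0,0,0,-0.05,0],[0,0,0,0,0,-0.05,0],[0,0,0,0,0,-0.05,0],[0,0,0,0,0,-0.05,0],[0,0,0,0,0,-0.05,0],[0,0,0,0,0,-0.05,0],[0,0,0,0,0,-0.05,0]]]' |head -1
python3 -m inch '[[[0,0,0,0,0,-0.05,0],[0,0,0,0,0,-0.05,0],[0,0,0,0,0,-0.05,0],[0,0,0,0,0,-0.05,0],[0,0,0,0,0,-0.05,0],[0,0,0,0,0,-0.05,0],[0,0,0,0,0,-0.05,0],[0,0,0,0,0,-0.05,0],[0,0,0,0,0,-0.05,0],[0,0,0,0,0,-0.05,0],[0,0,0,0,0,0,0],[0,0,0,0,0,0,0]]]'; python3 log.py
python3 - <<'E'
from to import *
show(*grasp(.08,.25,0,-1));show(*grasp(.08,.115,0,-1))
E
```

```text
clock: 14.23
clock: 15.07
clock: 16.07
ee_pos: [0.4902, 0.337, 0.2553]
orientation: [[-0.002, 0.112, 0.994], [-0.007, -0.994, 0.112], [1.0, -0.007, 0.003]]
wrist_force: [-0.6, -0.7, -1.0]
width: 0.25
gripper_force: 42.8
q [  35.1   28.5  117.2  213.4   60.5 -107.7] p [0.49  0.337 0.255] F [-0.6 -0.7 -1. ] t 16.1
shift/row [-0.0074  0.0012  0.1058] rows 1 min 2.120301698393954 turn [-0.0012 -0.0014 -0.0031] q [  30.   32.  108.  210.   54. -109.]
shift/row [-0.1874  0.0023  0.1052] rows 1 min 4.298501072119398 turn [-0.0012 -0.0014 -0.0031] q [ 30.  49. 111. 205.  72. -98.]
```

```bash

python3 -m inch '[[[0,0,0.035,0,0,-0.003,0],[0,0,0.035,0,-0.0014,0,0],[0,0,0.035,-0.0012,0,0,0],[0,0,0,0,0,0,0],[0,0,0,0,0,0,0]]]' |head -2; python3 log.py
python3 - <<'E'
from to import *
show(*grasp(.08,.25,0,-1));show(*grasp(.08,.115,0,-1))
from h import *
t=eyes.camera("top");s=eyes.camera("side")
a=np.hstack([cv2.resize(t[190:350,150:310],(480,480),interpolation=2),cv2.resize(s[210:430,200:350],(320,480),interpolation=2)])
cv2.imwrite("pics/flip.png",a[:,:,::-1])
E
```

```text
clock: 16.48
ee_pos: [0.5688, 0.3454, 0.2554]
q [  30.1   31.4  108.   210.3   53.5 -109.2] p [0.569 0.345 0.255] F [-0.7  0.4 -1. ] t 16.5
shift/row [-0.0072  0.0005  0.0004] rows 1 min 0.14458254455066627 turn [ 0.0005 -0.0002  0.0001] q [  30.   32.  108.  210.   54. -109.]
shift/row [-0.1872  0.0004  0.0003] rows 1 min 3.7441109093486444 turn [ 0.0005 -0.0002  0.0001] q [ 30.  49. 111. 205.  72. -98.]
```

View pics/flip.png

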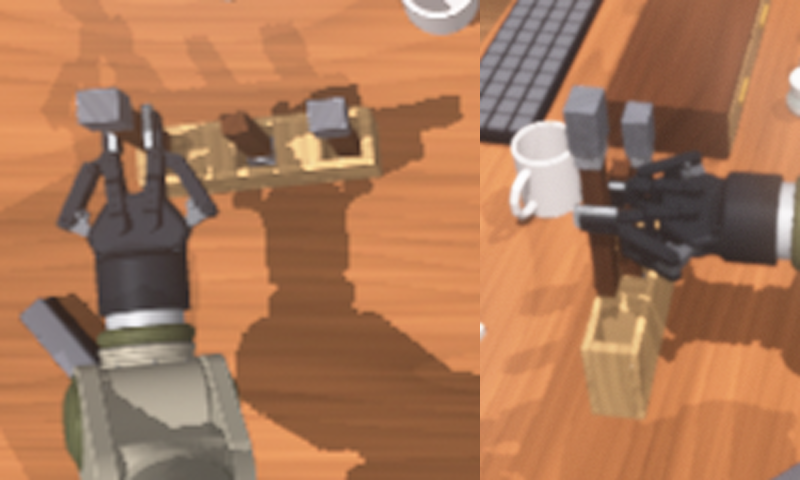

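The bristles are up and the handle end hangs right over the left well. Descending.

```bash

python3 -m inch '[[[-0.03,0,0,0,0,0,0],[-0.03,0,0,0,0,0,0],[-0.03,0,0,0,0,0,0],[-0.03,0,0,0,0,0,0],[-0.03,0,0,0,0,0,0],[-0.02,0,0,0,0,0,0],[-0.01,0,0,0,0,0,0],[0,0,0,0,0,0,0],[0,0,0,0,0,0,0]]]'; python3 log.py
```

```text
clock: 17.33
ee_pos: [0.5676, 0.3457, 0.1209]
orientation: [[-0.0, 0.111, 0.994], [0.003, -0.994, 0.111], [1.0, 0.003, 0.0]]
wrist_force: [-0.1, -0.8, 0.1]
width: 0.248
gripper_force: 42.8
q [ 30.2  48.6 110.9 205.3  71.3 -98.7] p [0.568 0.346 0.121] F [-0.1 -0.8  0.1] t 17.3
```

```bash

python3 -m inch '[[[-0.006,0,0,0,0,0,0],[0,0,0,0,0,0,0],[0,0,0,0,0,0,30],[0,0,0,0,0,0,40],[0,0,0,0,0,0,60],[0,0,0,0,0,0,60],[0,0,0,0,0,0,60]]]'; python3 log.py
python3 -m inch '[[[0,0,-0.02,0,0,0,60],[0,0,-0.04,0,0,0,60],[0,0,-0.04,0,0,0,60],[0,0,-0.04,0,0,0,60],[0,0.036,0,0,0,0,60],[0,0.036,0,0,0,0,60],[0,0.036,0,0,0,0,60],[0,0,0,0,0,0,60],[0,0,0,0,0,0,60]]]'|head -2; python3 log.py
python3 - <<'E'
from to import *
show(*grasp(0,.118,0,-1))
from h import *
t=eyes.camera("top");s=eyes.camera("side")
a=np.hstack([cv2.resize(t[190:350,150:310],(480,480),interpolation=2),cv2.resize(s[210:430,200:350],(320,480),interpolation=2)])
cv2.imwrite("pics/rel.png",a[:,:,::-1])
E
```

```text
clock: 17.92
ee_pos: [0.568, 0.3455, 0.1163]
orientation: [[-0.001, 0.11, 0.994], [0.003, -0.994, 0.11], [1.0, 0.003, 0.0]]
wrist_force: [0.7, -0.2, 0.5]
width: 0.705
gripper_force: 0.0
q [ 30.1  49.2 110.9 205.2  71.9 -98.5] p [0.568 0.345 0.116] F [ 0.7 -0.2  0.5] t 17.9
clock: 18.67
ee_pos: [0.4731, 0.2521, 0.1159]
q [ 23.9  52.9 133.1 197.8  95.6 -88.4] p [0.473 0.252 0.116] F [ 0.9 -0.1 -0.3] t 18.7
shift/row [ 0.003  -0.003   0.1408] rows 1 min 2.8171492561283835 turn [0.0013 0.0005 0.0016] q [ 19.  49. 118. 193.  78. -93.]
```

View pics/rel.png

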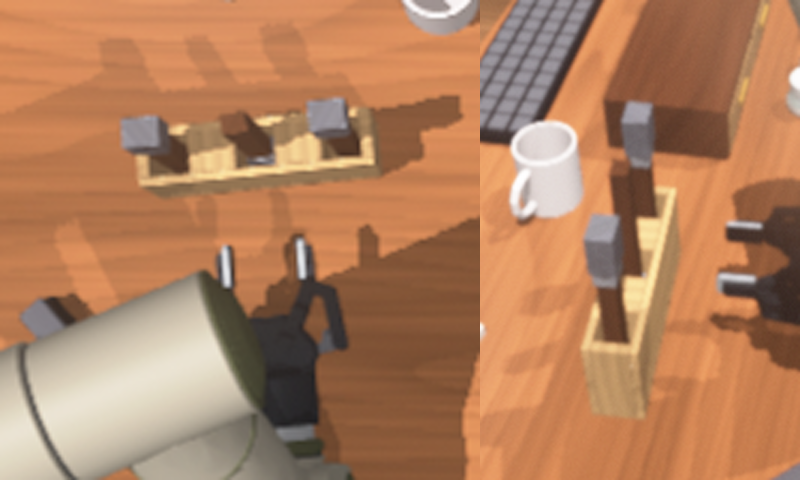

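Left brush stands bristles up in its well. Repeating for the middle one.

```bash

python3 -m inch '[[[0.001,-0.001,0.035,0,0,0.0016,60],[0.001,-0.001,0.035,0.0013,0,0,60],[0.001,-0.001,0.035,0,0,0,60],[0,0,0.0355,0,0,0,60],[0,0,0,0,0,0,60],[0,0,0,0,0,0,0],[0,0,0,0,0,0,0],[0,0,0,0,0,0,0],[0,0,0,0,0,0,0],[0,0,0,0,0,0,0],[0,0,0,0,0,0,0]]]' 40; python3 log.py
python3 -m inch '[[[0.02,0,0,0,0,0,0],[0.04,0,0,0,0,0,0],[0.04,0,0,0,0,0,0],[0.04,0,0,0,0,0,0],[0.04,0,0,0,0,0,0],[0,0,-0.035,0,0,0,0],[0,0,-0.035,0,0,0,0],[0,0,-0.035,0,0,0,0],[0,0,0,0,0,0,0]]]' ; python3 log.py
```

```text
clock: 19.68
ee_pos: [0.5766, 0.2675, 0.1182]
orientation: [[0.001, 0.113, 0.994], [-0.0, -0.994, 0.113], [1.0, -0.0, -0.001]]
wrist_force: [1.0, -0.0, -0.4]
width: 0.246
gripper_force: 43.8
q [ 19.5  48.9 118.3 193.4  77.5 -92.9] p [0.577 0.268 0.118] F [ 1.  -0.  -0.4] t 19.7
clock: 20.43
ee_pos: [0.4948, 0.258, 0.2526]
orientation: [[0.004, 0.114, 0.993], [0.001, -0.993, 0.114], [1.0, 0.001, -0.004]]
wrist_force: [0.3, 0.6, -0.8]
width: 0.247
gripper_force: 43.9
q [ 22.9  26.2 126.1 198.4  63.2 -98.5] p [0.495 0.258 0.253] F [ 0.3  0.6 -0.8] t 20.4
```

```bash

python3 -m inch '[[[0,0,0,0,0,0.05,0],[0,0,0,0,0,0.05,0],[0,0,0,0,0,0.05,0],[0,0,0,0,0,0.05,0],[0,0,0,0,0,0.05,0],[0,0,0,0,0,0.05,0],[0,0,0,0,0,0.05,0],[0,0,0,0,0,0.05,0],[0,0,0,0,0,0.05,0],[0,0,0,0,0,0.05,0]]]' |head -1
python3 -m inch '[[[0,0,0,0,0,0.05,0],[0,0,0,0,0,0.05,0],[0,0,0,0,0,0.05,0],[0,0,0,0,0,0.05,0],[0,0,0,0,0,0.05,0],[0,0,0,0,0,0.05,0],[0,0,0,0,0,0.05,0],[0,0,0,0,0,0.05,0],[0,0,0,0,0,0.05,0],[0,0,0,0,0,0.05,0]]]' |head -1
python3 -m inch '[[[0,0,0,0,0,0.05,0],[0,0,0,0,0,0.05,0],[0,0,0,0,0,0.05,0],[0,0,0,0,0,0.05,0],[0,0,0,0,0,0.05,0],[0,0,0,0,0,0.05,0],[0,0,0,0,0,0.05,0],[0,0,0,0,0,0.05,0],[0,0,0,0,0,0.05,0],[0,0,0,0,0,0.05,0],[0,0,0,0,0,0,0],[0,0,0,0,0,0,0]]]'|head -2
python3 -m inch '[[[0,0,0.035,0,0,0,0],[0,0,0.035,0,0,0,0],[0,0,0.035,0,0,0,0],[0,0,0,0,0,0,0],[0,0,0,0,0,0,0]]]' |head -2; python3 log.py
python3 - <<'E'
from to import *
show(*grasp(0,.25,0,1));show(*grasp(0,.115,0,1))
from h import *
t=eyes.camera("top");s=eyes.camera("side")
a=np.hstack([cv2.resize(t[190:350,150:310],(480,480),interpolation=2),cv2.resize(s[210:430,200:350],(320,480),interpolation=2)])
cv2.imwrite("pics/flip2.png",a[:,:,::-1])
E
```

```text
clock: 21.27
clock: 22.1
clock: 23.1
ee_pos: [0.4989, 0.2584, 0.2534]
clock: 23.52
ee_pos: [0.5776, 0.267, 0.2534]
q [ 19.4  29.3 115.2 195.9  55.5  80.7] p [0.578 0.267 0.253] F [-0.3 -0.3 -1.3] t 23.5
shift/row [ 0.0045 -0.002   0.0002] rows 1 min 0.09876969528019883 turn [0.0011 0.0001 0.001 ] q [ 19.  30. 115. 196.  56.  81.]
shift/row [ 0.1845 -0.0016  0.0002] rows 1 min 3.6907152014389544 turn [0.0011 0.0001 0.001 ] q [ 19.  49. 118. 193.  78.  87.]
```

View pics/flip2.png

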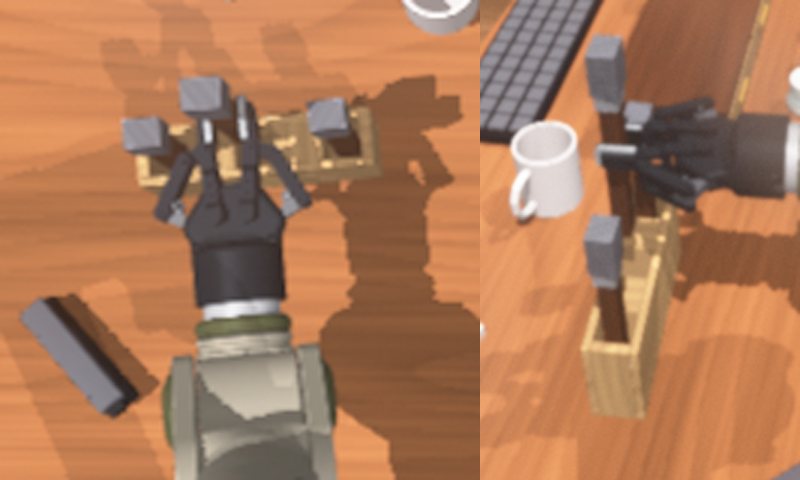

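Middle brush is bristles-up over its well, clear of both neighbours. Descending and releasing.

```bash

python3 -m inch '[[[0.03,0,0,0,0,0,0],[0.03,0,0,0,0,0,0],[0.03,0,0,0,0,0,0],[0.03,0,0,0,0,0,0],[0.03,-0.001,0,0,0,0,0],[0.02,-0.001,0,0,0,0,0],[0.01,0,0,0,0,0,0],[0,0,0,0,0,0,0],[0,0,0,0,0,0,0]]]'; python3 log.py
```

```text
clock: 24.37
ee_pos: [0.5768, 0.2661, 0.1188]
orientation: [[-0.0, -0.113, 0.994], [-0.0, 0.994, 0.113], [-1.0, -0.0, -0.0]]
wrist_force: [-0.3, 0.7, 0.1]
width: 0.253
gripper_force: 43.8
q [ 19.3  48.8 118.4 193.1  77.5  87.1] p [0.577 0.266 0.119] F [-0.3  0.7  0.1] t 24.4
```

```bash

python3 -m inch '[[[0.002,0,0,0,0,0,0],[0,0,0,0,0,0,30],[0,0,0,0,0,0,40],[0,0,0,0,0,0,60],[0,0,0,0,0,0,60],[0,0,0,0,0,0,60]]]'|head -2; python3 log.py
python3 -m inch '[[[0,0,-0.02,0,0,0,60],[0,0,-0.04,0,0,0,60],[0,0,-0.04,0,0,0,60],[0,0,-0.04,0,0,0,60],[-0.05,-0.012,0.003,0,0,0,60],[-0.05,-0.012,0.003,0,0,0,60],[-0.05,-0.012,0.003,0,0,0,60],[-0.05,-0.012,0.003,0,0,0,60],[-0.05,-0.012,0.003,0,0,0,60],[-0.05,-0.012,0.003,0,0,0,60],[0,0,0,0,0,0,60]]]'|head -2; python3 log.py
python3 - <<'E'
from to import *
from sim import *
s=robot.get_state()
a=run(s["ee_pos"],s["orientation"],s["qpos"],[(15,0,0,0,0,0,-.05)])
p,R,q=a
for i in range(17):
    b=run(*a,[(1,0,0,0,0,-.05,0)],False); print(np.abs(b[2]-a[2]).max().round(0),end=" "); a=b
a=run(*a,[(15,0,0,0,-.05,0,0)])
from h import *
t=eyes.camera("top");s=eyes.camera("side")
m=(t.min(2)>165)
for c,st in blobs(t,m,60,900): print(c.round(1),st[2:], at("top",*c,.045).round(4))
a=np.hstack([cv2.resize(t[170:350,150:330],(480,480),interpolation=2),cv2.resize(s[210:430,200:350],(320,480),interpolation=2)])
cv2.imwrite("pics/done2.png",a[:,:,::-1])
E
```

```text
clock: 24.87
ee_pos: [0.5771, 0.2659, 0.1174]
q [ 19.3  49.1 118.4 193.1  77.8  87.2] p [0.577 0.266 0.117] F [ 0.1 -0.3 -0.3] t 24.9
clock: 25.78
ee_pos: [0.4916, 0.2008, 0.3512]
q [ 12.4   8.5 124.2 188.6  43.9  83.8] p [0.492 0.201 0.351] F [-0.1 -0.7  0.6] t 25.8
(15, 0, 0, 0, 0, 0, -0.05) p [0.492 0.201 0.351] z [0.99 0.11 0.01] y [ 0.01  0.   -1.  ] q [ 12.   9. 124. 189.  44.  -6.] err 0.0 dq 6.0
17.0 16.0 14.0 12.0 10.0 8.0 7.0 5.0 5.0 5.0 5.0 5.0 5.0 4.0 4.0 4.0 4.0 (15, 0, 0, 0, -0.05, 0, 0) p [0.492 0.201 0.351] z [ 0.01  0.   -1.  ] y [ 0.32 -0.95  0.  ] q [  9.  16.  63.   0. 100.  81.] err 0.0 dq 6.0
[293.9 183.1] [ 38  31 513] [0.7308 0.1038 0.045 ]
[599.  301.5] [ 11  73 248] [ 0.3965 -0.7703  0.045 ]
[376.5 282.8] [ 22  21 349] [ 0.4427 -0.1367  0.045 ]
[405.1 284.4] [ 21  21 351] [ 0.4391 -0.2183  0.045 ]
[435.7 284.5] [ 23  21 362] [ 0.4399 -0.3056  0.045 ]
[  3.6 347.2] [  8  64 426] [0.2509 0.909  0.045 ]
[249.2 329.5] [ 24   7 120] [0.3072 0.2224 0.045 ]
[248.2 343. ] [ 22   7 113] [0.2695 0.2242 0.045 ]
[257.9 364.1] [ 32  22 484] [0.2115 0.1956 0.045 ]
[281.1 392.8] [ 7 13 69] [0.1338 0.1292 0.045 ]
[231.9 405.3] [ 7 16 77] [0.0986 0.2648 0.045 ]
[358.1 453.2] [  9  35 116] [-0.0263 -0.0859  0.045 ]
[299.2 462.8] [ 20  32 196] [-0.0533  0.0756  0.045 ]
[272.1 476.7] [ 36   8 159] [-0.0906  0.1491  0.045 ]
```

View pics/done2.png

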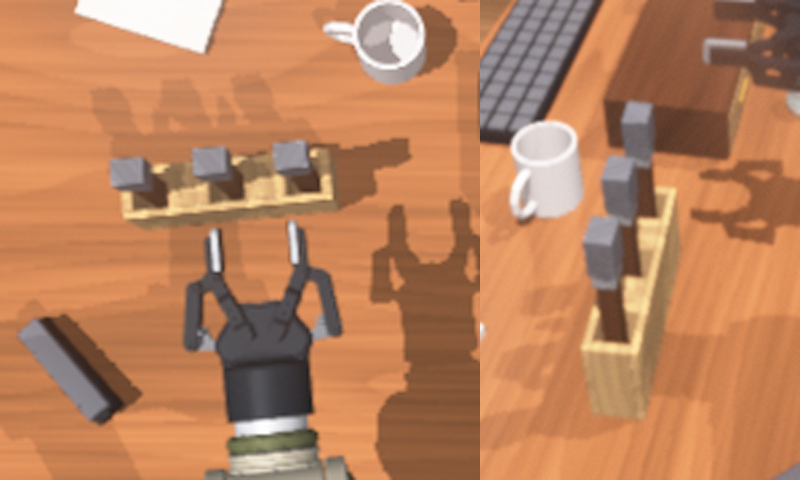

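All three brushes stand bristles up in their wells. Now find the riser exactly and plan the jars.

```bash
python3 - <<'E'
from sim import *
from plant import robot
s=robot.get_state()
a=run(s["ee_pos"],s["orientation"],s["qpos"],[(8,0,0,0,-.025,0,0),(10,0,0,0,-.05,0,0),(15,0,0,0,0,.05,0)])
R=frame(0,-90,[-1,0,0])
for t in((.44,-.137,.01),(.44,-.306,.01),(.44,-.306,.2),(.6,-.306,.09),(.6,-.137,.2)): print(t,ik(np.array(t),R,a[2])[0].round(0),ik(np.array(t),R,a[2])[1].round(4))
from h import *
t=eyes.camera("top")
for n,u,v in(("blue",474,286),("red",431,325)): print(n,at("top",u,v,.045).round(3))
cv2.imwrite("pics/riser.png",cv2.resize(t[180:350,320:500],None,fx=4.4,fy=3.5,interpolation=2)[:,:,::-1])
E
```

```text
(8, 0, 0, 0, -0.025, 0, 0) p [0.492 0.201 0.344] z [0.86 0.51 0.  ] y [-0.51  0.86 -0.  ] q [-10.   8. 126. 129.  57. 123.] err 0.0 dq 5.6
(10, 0, 0, 0, -0.05, 0, 0) p [0.492 0.201 0.344] z [-0.01  1.    0.  ] y [-1.   -0.01 -0.  ] q [-20.  26.  95.  79. 108. 147.] err 0.0 dq 4.5
(15, 0, 0, 0, 0, 0.05, 0) p [0.492 0.201 0.344] z [ 0.  0. -1.] y [-1.   -0.01 -0.  ] q [  5.  14.  68.   8.  96. 165.] err 0.3461 dq 5.8
(0.44, -0.137, 0.01) [-32.  31. 105.  -0.  44. 148.] 0.0
(0.44, -0.306, 0.01) [-47.  36.  93.  -0.  51. 133.] 0.0
(0.44, -0.306, 0.2) [-47.  22.  80.  -0.  78. 133.] 0.0
(0.6, -0.306, 0.09) [-37.  41.  64.   0.  75. 143.] 0.0
(0.6, -0.137, 0.2) [-24.  30.  66.   0.  84. 156.] 0.0
blue [ 0.437 -0.415  0.045]
red [ 0.325 -0.291  0.045]
```

View pics/riser.png

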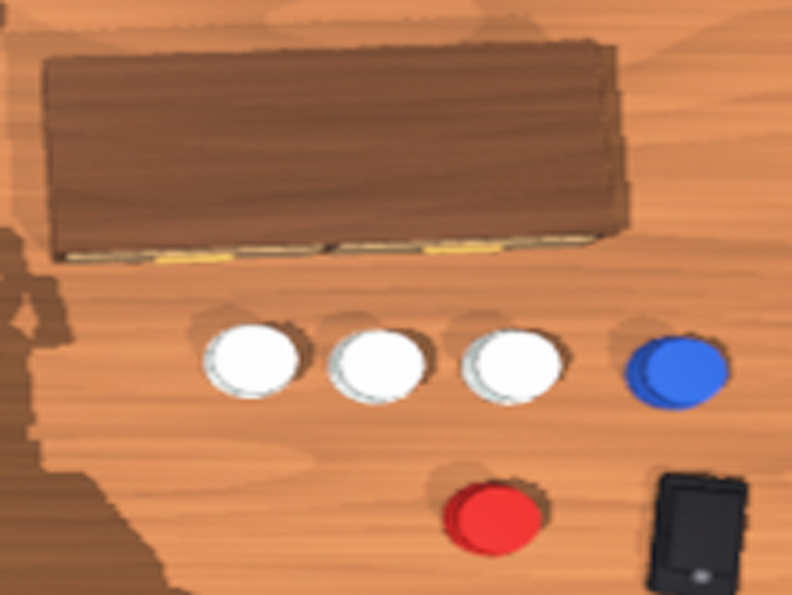

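Top crop: the riser top's corners are (43,58), (600,42), (612,235) and (52,252). The white jars are at (252,360), (380,367) and (515,366). Red (492,518), blue (680,372) and the mouse stay.

```bash

python3 -m inch '[[[0,0,0,0,0,-0.05,70],[0,0,0,0,0,-0.05,70],[0,0,0,0,0,-0.05,70],[0,0,0,0,0,-0.05,70],[0,0,0,0,0,-0.05,70],[0,0,0,0,0,-0.05,70],[0,0,0,0,0,-0.05,70],[0,0,0,0,0,-0.05,70],[0,0,0,0,0,-0.05,70],[0,0,0,0,0,-0.05,70],[0,0,0,0,0,-0.05,70],[0,0,0,0,0,-0.05,70]]]' |head -1
python3 -m inch '[[[0,0,0,0,0,-0.05,70],[0,0,0,0,0,-0.05,70],[0,0,0,0,0,-0.05,70],[0,0,0,0,0,-0.05,70],[0,0,0,0,0,-0.05,70],[0,0,0,0,0,-0.05,70],[0,0,0,0,0,-0.05,70],[0,0,0,0,0,-0.05,70],[0,0,0,0,0,-0.05,70],[0,0,0,0,0,-0.05,70],[0,0,0,0,0,-0.05,70],[0,0,0,0,0,-0.05,70]]]' |head -1
python3 -m inch '[[[0,0,0,0,0,-0.05,70],[0,0,0,0,0,-0.05,70],[0,0,0,0,0,-0.05,70],[0,0,0,0,0,-0.05,70],[0,0,0,0,0,-0.05,70],[0,0,0,0,0,-0.05,70],[0,0,0,0.025,0,0,70],[0,0,0,0.025,0,0,70],[0,0,0,0.025,0,0,70],[0,0,0,0.025,0,0,70]]]'; python3 log.py
python3 -m inch '[[[0,0,0,0.025,0,0,70],[0,0,0,0.025,0,0,70],[0,0,0,0.025,0,0,70],[0,0,0,0.025,0,0,70],[0,0,0,0.05,0,0,70],[0,0,0,0.05,0,0,70],[0,0,0,0.05,0,0,70],[0,0,0,0.05,0,0,70],[0,0,0,0.05,0,0,70],[0,0,0,0.05,0,0,70],[0,0,0,0.05,0,0,70],[0,0,0,0.05,0,0,70]]]'; python3 log.py
python3 - <<'E'
from h import *
f=lambda x,y:(320+(x+.5)/4.4-.5,180+(y+.5)/3.5-.5)
P=[at("top",*f(*p),.08) for p in((43,58),(600,42),(612,235),(52,252))]
for p in P: print(p.round(3))
print("c",np.mean(P,0).round(3))
E
```

```text
clock: 26.93
clock: 27.93
clock: 28.77
ee_pos: [0.4921, 0.2026, 0.3391]
orientation: [[0.006, 0.321, 0.947], [-0.001, -0.947, 0.321], [1.0, -0.003, -0.006]]
wrist_force: [0.5, -0.6, 0.3]
width: 0.814
gripper_force: 0.0
q [  0.6   8.  127.1 155.   47.6 -72.5] p [0.492 0.203 0.339] F [ 0.5 -0.6  0.3] t 28.8
clock: 29.77
ee_pos: [0.4923, 0.2015, 0.3399]
orientation: [[0.007, 0.981, 0.194], [-0.004, -0.193, 0.981], [1.0, -0.007, 0.002]]
wrist_force: [-0.9, -0.2, -0.0]
width: 0.82
gripper_force: 0.0
q [-21.9  22.3 103.2  83.8  98.8 -35.6] p [0.492 0.201 0.34 ] F [-0.9 -0.2 -0. ] t 29.8
[0.685 0.    0.08 ]
[ 0.703 -0.36   0.08 ]
[ 0.544 -0.365  0.08 ]
[ 0.527 -0.007  0.08 ]
c [ 0.615 -0.183  0.08 ]
```

```bash

python3 -m inch '[[[0,0,0,0.0467,0,0,85],[0,0,0,0.0467,0,0,85],[0,0,0,0,-0.05,0,85],[0,0,0,0,-0.05,0,85],[0,0,0,0,-0.05,0,85],[0,0,0,0,-0.05,0,85],[0,0,0,0,-0.05,0,85],[0,0,0,0,-0.05,0,85],[0,0,0,0,-0.05,0,85],[0,0,0,0,-0.05,0,85],[0,0,0,0,-0.05,0,85],[0,0,0,0,-0.05,0,85]]]' |head -1
python3 -m inch '[[[0,0,0,0,-0.05,0,85],[0,0,0,0,-0.05,0,85],[0,0,0,0,-0.05,0,85],[0,0,0,0,-0.05,0,85],[0,0,0,0,-0.05,0,85],[0,0,0,0,0,0,85]]]'; python3 log.py
cat > jars.py <<'E'
from h import *
from kin import frame,ik
from scipy.spatial.transform import Rotation as Ro
def seek(tx=None,ty=None,tz=None):
    t=eyes.camera("top");s=robot.get_state();p,r=s["ee_pos"],s["orientation"]
    for c,st in blobs(t,t.min(2)>165,150,450):
        if 300<c[0]<520 and 170<c[1]<300: print("lid",c.round(1),st[2:],"desk",at("top",*c,.045).round(4)," riser",at("top",*c,.125).round(4))
    R=frame(0,-90,[1,0,0]); print("turn",(Ro.from_matrix(r.T@R).as_rotvec()/np.radians(120)).round(4))
    if tx is not None:
        T=np.array([tx,ty,tz]); print("total shift",(r.T@(T-p)/.75).round(4),ik(T,R,s["qpos"])[0].round(0))
E
python3 -c "
from jars import *
seek(.4427,-.1367,.2)"
```

```text
clock: 30.77
clock: 31.27
ee_pos: [0.4917, 0.2041, 0.339]
orientation: [[0.001, 1.0, -0.008], [1.0, -0.001, -0.005], [-0.005, -0.008, -1.0]]
wrist_force: [-0.8, 0.5, 0.0]
width: 0.993
gripper_force: 0.0
q [ 9.9 17.2 63.7 -0.2 99.5  9.9] p [0.492 0.204 0.339] F [-0.8  0.5  0. ] t 31.3
lid [405.1 284.5] [ 21  21 347] desk [ 0.4389 -0.2183  0.045 ]  riser [ 0.4339 -0.2068  0.125 ]
lid [435.7 284.5] [ 23  21 359] desk [ 0.4397 -0.3058  0.045 ]  riser [ 0.4347 -0.29    0.125 ]
lid [379.1 296.1] [ 21  21 337] desk [ 0.405 -0.144  0.045]  riser [ 0.4017 -0.1361  0.125 ]
turn [-0.0036 -0.0001 -0.0009]
total shift [-0.454  -0.0633  0.1858] [-32.  15.  91.  -0.  75. -32.]
```

One jar has been knocked: it is now at (0.405,-0.144). Going there.

```bash

python3 -m inch '[[[-0.0387,-0.0096,0.0232,-0.0036,0,-0.0009,85],[-0.0387,-0.0096,0.0232,0,0,0,85],[-0.0387,-0.0096,0.0232,0,0,0,85],[-0.0387,-0.0096,0.0232,0,0,0,85],[-0.0387,-0.0096,0.0232,0,0,0,85],[-0.0387,-0.0096,0.0232,0,0,0,85],[-0.0387,-0.0096,0.0232,0,0,0,85],[-0.0387,-0.0096,0.0232,0,0,0,85],[-0.0387,-0.0096,0.0232,0,0,0,85],[-0.0387,-0.0096,0.0232,0,0,0,85],[-0.0387,-0.0096,0.0232,0,0,0,85],[-0.0387,-0.0096,0.0232,0,0,0,85]]]' |head -1
python3 -m inch '[[[0,0,0,0,0,0,85],[0,0,0,0,0,0,85]]]'; python3 log.py
python3 -c "
from jars import *
seek(.405,-.144,.012)
t=eyes.camera('top');s=eyes.camera('side')
cv2.imwrite('pics/j1.png',np.hstack([cv2.resize(t[200:350,320:500],(420,350),interpolation=2),cv2.resize(s[180:290,310:430],(380,350),interpolation=2)])[:,:,::-1])"
```

```text
clock: 32.32
clock: 32.48
ee_pos: [0.4046, -0.1466, 0.1306]
orientation: [[0.009, 1.0, 0.004], [1.0, -0.009, 0.006], [0.006, 0.004, -1.0]]
wrist_force: [0.8, 0.3, -0.6]
width: 0.997
gripper_force: 0.0
q [-36.   16.6 101.7   0.4  61.8 -35.7] p [ 0.405 -0.147  0.131] F [ 0.8  0.3 -0.6] t 32.5
lid [437.1 284.5] [ 18  20 257] desk [ 0.4398 -0.3097  0.045 ]  riser [ 0.4347 -0.2937  0.125 ]
turn [ 0.0025 -0.002  -0.0032]
total shift [ 0.002  -0.0011  0.1592] [-35.  29. 110.  -0.  41. -35.]
```

View pics/j1.png

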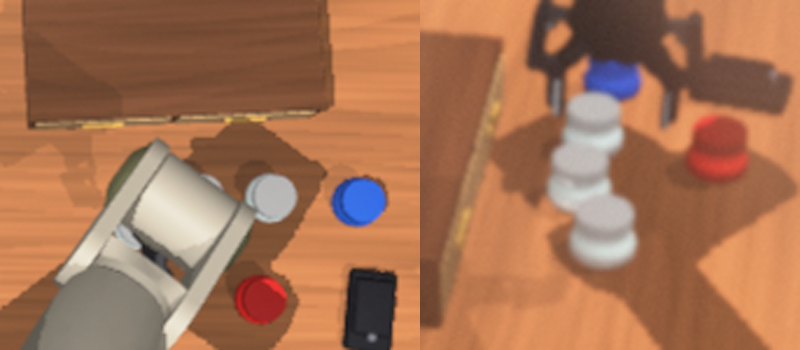

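```bash

python3 -m inch '[[[0.002,-0.001,0.03,0,0,-0.003,85],[0,0,0.04,0,0,0,85],[0,0,0.04,0,0,0,85],[0,0,0.03,0,0,0,85],[0,0,0.019,0,0,0,85],[0,0,0,0,0,0,85],[0,0,0,0,0,0,85],[0,0,0,0,0,0,0],[0,0,0,0,0,0,0],[0,0,0,0,0,0,0],[0,0,0,0,0,0,0],[0,0,0,0,0,0,0]]]' 40; python3 log.py
```

```text
clock: 33.63
ee_pos: [0.4067, -0.1447, 0.0145]
orientation: [[-0.003, 1.0, 0.01], [1.0, 0.003, -0.001], [-0.001, 0.01, -1.0]]
wrist_force: [0.5, 2.0, 9.3]
width: 0.613
gripper_force: 40.8
q [-35.5  28.5 109.8   0.4  41.3 -36. ] p [ 0.407 -0.145  0.015] F [0.5 2.  9.3] t 33.6
```

```bash

python3 -m inch '[[[0,0,-0.02,0,0,0,0],[0,0,-0.04,0,0,0,0],[0,0,-0.045,0,0,0,0],[0,0,-0.045,0,0,0,0],[0,0.043,-0.01,0,0,0,0],[0,0.043,0,0,0,0,0],[0,0.043,0,0,0,0,0],[0,0.043,0,0,0,0,0],[0,0.043,0,0,0,0,0],[0,0.043,0,0,0,0,0],[0,0,0,0,0,0,0],[0,0,0,0,0,0,0]]]'; python3 log.py
python3 -c "
from jars import *
seek(.60,-.14,.097)"
```

```text
clock: 34.63
ee_pos: [0.5994, -0.1437, 0.1344]
orientation: [[-0.004, 1.0, 0.007], [1.0, 0.004, 0.0], [0.0, 0.007, -1.0]]
wrist_force: [-0.1, 0.1, -1.1]
width: 0.609
gripper_force: 42.9
q [-24.6  32.8  72.1   0.2  74.7 -24.8] p [ 0.599 -0.144  0.134] F [-0.1  0.1 -1.1] t 34.6
lid [365.4 213.5] [ 32  58 401] desk [ 0.643  -0.1048  0.045 ]  riser [ 0.6281 -0.0988  0.125 ]
lid [407.9 233.7] [ 30  61 420] desk [ 0.5853 -0.2273  0.045 ]  riser [ 0.5731 -0.2153  0.125 ]
lid [378.6 234.1] [ 36  26 279] desk [ 0.5831 -0.143   0.045 ]  riser [ 0.5711 -0.1352  0.125 ]
lid [405.8 284.6] [ 19  20 266] desk [ 0.4385 -0.2204  0.045 ]  riser [ 0.4335 -0.2088  0.125 ]
lid [437.  284.4] [ 21  20 293] desk [ 0.4402 -0.3095  0.045 ]  riser [ 0.4352 -0.2935  0.125 ]
turn [ 0.0032 -0.0003  0.0015]
total shift [0.0049 0.0018 0.0501] [-24.  35.  75.  -0.  70. -24.]
```

```bash

python3 -m inch '[[[0.005,0,0.02,0.003,0,0,0],[0,0,0.015,0,0,0,0],[0,0,0.01,0,0,0,0],[0,0,0.005,0,0,0,0],[0,0,0,0,0,0,0],[0,0,0,0,0,0,0]]]'; python3 log.py
```

```text
clock: 35.18
ee_pos: [0.5987, -0.1405, 0.0978]
orientation: [[-0.002, 1.0, 0.002], [1.0, 0.002, 0.0], [0.0, 0.002, -1.0]]
wrist_force: [-0.0, 1.0, -1.0]
width: 0.61
gripper_force: 42.9
q [-24.2  34.9  74.7   0.   70.2 -24.4] p [ 0.599 -0.141  0.098] F [-0.  1. -1.] t 35.2
```

```bash

python3 -m inch '[[[0,0,0.0025,0,0,0,0],[0,0,0.0015,0,0,0,0],[0,0,0,0,0,0,0],[0,0,0,0,0,0,0]]]'|sed -n '2p;4,6p'; python3 log.py
```

```text
ee_pos: [0.599, -0.1404, 0.0947]
wrist_force: [-1.4, 0.2, 3.1]
width: 0.612
gripper_force: 43.2
q [-24.2  35.2  74.9   0.   69.8 -24.4] p [ 0.599 -0.14   0.095] F [-1.4  0.2  3.1] t 35.5
```

```bash

python3 -m inch '[[[0,0,0,0,0,0,58],[0,0,0,0,0,0,70],[0,0,0,0,0,0,85],[0,0,0,0,0,0,85],[0,0,0,0,0,0,85],[0,0,-0.03,0,0,0,85],[0,0,-0.05,0,0,0,85],[0,0,-0.05,0,0,0,85]]]'|head -2
python3 -m inch '[[[-0.026,-0.05,0,0,0,0,85],[-0.026,-0.05,0,0,0,0,85],[-0.026,-0.05,0,0,0,0,85],[-0.026,-0.05,0,0,0,0,85],[0,-0.013,0.02,0,0,0,85],[0,0,0.04,0,0,0,85],[0,0,0,0,0,0,85],[0,0,0,0,0,0,85]]]'|head -2; python3 log.py
python3 -c "
from jars import *
seek(.439,-.218,.012)"
```

```text
clock: 36.18
ee_pos: [0.5982, -0.1401, 0.1921]
clock: 36.85
ee_pos: [0.4412, -0.2174, 0.1462]
q [-40.1  21.   91.3   0.1  67.9 -40.3] p [ 0.441 -0.217  0.146] F [1.3 0.7 0.3] t 36.9
lid [379.8 225.5] [ 22  22 369] desk [ 0.6084 -0.1464  0.045 ]  riser [ 0.5951 -0.1384  0.125 ]
turn [ 0.0007 -0.0001  0.0014]
total shift [-0.0004 -0.0041  0.1803] [-40.  32. 100.  -0.  47. -40.]
```

```bash

python3 -m inch '[[[0,-0.004,0.04,0,0,0.001,85],[0,0,0.045,0,0,0,85],[0,0,0.045,0,0,0,85],[0,0,0.03,0,0,0,85],[0,0,0.018,0,0,0,85],[0,0,0,0,0,0,85],[0,0,0,0,0,0,85],[0,0,0,0,0,0,0],[0,0,0,0,0,0,0],[0,0,0,0,0,0,0],[0,0,0,0,0,0,0],[0,0,0,0,0,0,0]]]' 40; python3 log.py
python3 -m inch '[[[0,0,-0.02,0,0,0,0],[0,0,-0.04,0,0,0,0],[0,0,-0.045,0,0,0,0],[0,0,-0.045,0,0,0,0],[0,0.043,-0.01,0,0,0,0],[0,0.043,0,0,0,0,0],[0,0.043,0,0,0,0,0],[0,0.043,0,0,0,0,0],[0,0.043,0,0,0,0,0],[0,0,0,0,0,0,0],[0,0,0,0,0,0,0]]]'; python3 log.py
python3 -c "
from jars import *
seek(.60,-.22,.095)"
```

```text
clock: 37.9
ee_pos: [0.4401, -0.2182, 0.0147]
orientation: [[-0.0, 1.0, 0.006], [1.0, 0.0, -0.002], [-0.002, 0.006, -1.0]]
wrist_force: [2.7, 0.8, 8.6]
width: 0.611
gripper_force: 41.2
q [-4.030e+01  3.210e+01  1.003e+02  1.000e-01  4.730e+01 -4.040e+01] p [ 0.44  -0.218  0.015] F [2.7 0.8 8.6] t 37.9
clock: 38.82
ee_pos: [0.6004, -0.2171, 0.1329]
orientation: [[-0.002, 1.0, 0.001], [1.0, 0.002, 0.0], [0.0, 0.001, -1.0]]
wrist_force: [-0.0, -0.9, -2.0]
width: 0.614
gripper_force: 42.7
q [-30.5  35.1  67.9   0.1  77.  -30.6] p [ 0.6   -0.217  0.133] F [-0.  -0.9 -2. ] t 38.8
lid [437.5 234.3] [ 35  59 427] desk [ 0.5847 -0.3127  0.045 ]  riser [ 0.5726 -0.2966  0.125 ]
lid [436.7 284.7] [ 20  19 263] desk [ 0.4391 -0.3085  0.045 ]  riser [ 0.4341 -0.2925  0.125 ]
turn [ 0.0003 -0.0003  0.0005]
total shift [-0.0038  0.0007  0.0508] [-31.  37.  70.  -0.  72. -31.]
```

```bash

python3 -m inch '[[[0,0,0.02,0,0,0,0],[0,0,0.015,0,0,0,0],[0,0,0.01,0,0,0,0],[0,0,0.004,0,0,0,0],[0,0,0.002,0,0,0,0],[0,0,0,0,0,0,0],[0,0,0,0,0,0,0]]]'|head -2; python3 log.py
```

```text
clock: 39.45
ee_pos: [0.5999, -0.2177, 0.0954]
q [-30.6  37.1  70.7   0.1  72.1 -30.6] p [ 0.6   -0.218  0.095] F [ 0.4  0.2 -1.9] t 39.5
```

```bash

python3 -m inch '[[[0,0,0.0015,0,0,0,0],[0,0,0,0,0,0,0],[0,0,0,0,0,0,0]]]'|sed -n '2p;4p;6p'; python3 log.py
```

```text
ee_pos: [0.6001, -0.2178, 0.0949]
wrist_force: [-2.8, 1.0, 6.3]
gripper_force: 43.5
q [-30.6  37.2  70.7   0.   72.  -30.6] p [ 0.6   -0.218  0.095] F [-2.8  1.   6.3] t 39.7
```

```bash

python3 -m inch '[[[0,0,0,0,0,0,58],[0,0,0,0,0,0,70],[0,0,0,0,0,0,85],[0,0,0,0,0,0,85],[0,0,0,0,0,0,85],[0,0,-0.03,0,0,0,85],[0,0,-0.05,0,0,0,85],[0,0,-0.05,0,0,0,85]]]'|head -2
python3 -m inch '[[[-0.0293,-0.047,0,0,0,0,85],[-0.0293,-0.047,0,0,0,0,85],[-0.0293,-0.047,0,0,0,0,85],[-0.0293,-0.047,0,0,0,0,85],[0,-0.025,0.02,0,0,0,85],[0,0,0.04,0,0,0,85],[0,0,0,0,0,0,85],[0,0,0,0,0,0,85]]]'|head -2; python3 log.py
python3 -c "
from jars import *
seek(.4397,-.3058,.012)
s=eyes.camera('side'); t=eyes.camera('top')
cv2.imwrite('pics/j3.png',np.hstack([cv2.resize(t[200:350,320:500],(420,350),interpolation=2),cv2.resize(s[160:290,280:430],(380,350),interpolation=2)])[:,:,::-1])"
```

```text
clock: 40.37
ee_pos: [0.5991, -0.2173, 0.1915]
clock: 41.03
ee_pos: [0.4398, -0.3053, 0.1457]
q [-47.5  24.9  84.6   0.1  70.6 -47.5] p [ 0.44  -0.305  0.146] F [ 1.5 -0.7  1.4] t 41.0
lid [379.8 225.6] [ 22  23 370] desk [ 0.608  -0.1463  0.045 ]  riser [ 0.5948 -0.1383  0.125 ]
lid [408.7 225.3] [ 22  22 366] desk [ 0.6099 -0.23    0.045 ]  riser [ 0.5966 -0.2179  0.125 ]
turn [ 0.0007 -0.0001  0.0005]
total shift [-0.0002 -0.0014  0.1797] [-47.  35.  93.  -0.  52. -47.]
```

View pics/j3.png

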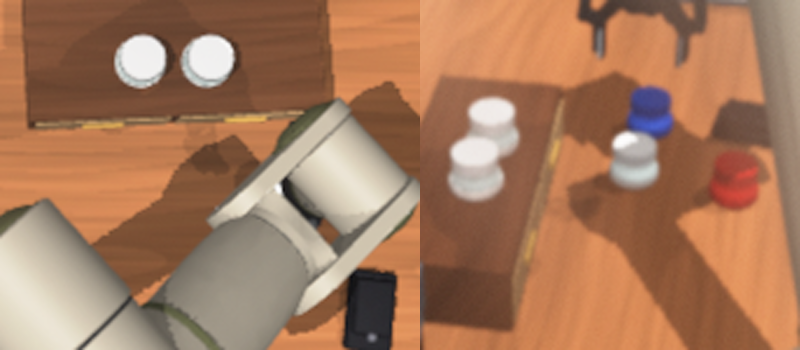

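Two jars stand on the riser, the third white one waits unmoved under the gripper (side crop 635,160), with red (737,180) and blue (650,112) untouched.

```bash

python3 -m inch '[[[0,-0.001,0.04,0,0,0,85],[0,0,0.045,0,0,0,85],[0,0,0.045,0,0,0,85],[0,0,0.03,0,0,0,85],[0,0,0.017,0,0,0,85],[0,0,0,0,0,0,85],[0,0,0,0,0,0,85],[0,0,0,0,0,0,0],[0,0,0,0,0,0,0],[0,0,0,0,0,0,0],[0,0,0,0,0,0,0],[0,0,0,0,0,0,0]]]' 40; python3 log.py
python3 -m inch '[[[0,0,-0.02,0,0,0,0],[0,0,-0.04,0,0,0,0],[0,0,-0.045,0,0,0,0],[0,0,-0.045,0,0,0,0],[0.002,0.043,-0.01,0,0,0,0],[0.002,0.043,0,0,0,0,0],[0.002,0.043,0,0,0,0,0],[0.002,0.043,0,0,0,0,0],[0.002,0.043,0,0,0,0,0],[0,0,0,0,0,0,0],[0,0,0,0,0,0,0]]]'; python3 log.py
python3 -c "
from jars import *
seek(.60,-.30,.095)"
```

```text
clock: 42.18
ee_pos: [0.4407, -0.3062, 0.0151]
orientation: [[-0.0, 1.0, 0.005], [1.0, 0.0, -0.002], [-0.002, 0.005, -1.0]]
wrist_force: [2.5, 1.0, 6.8]
width: 0.61
gripper_force: 41.1
q [-47.5  35.1  92.8   0.1  51.8 -47.6] p [ 0.441 -0.306  0.015] F [2.5 1.  6.8] t 42.2
clock: 43.1
ee_pos: [0.6013, -0.2973, 0.1331]
orientation: [[-0.002, 1.0, 0.001], [1.0, 0.002, 0.0], [0.0, 0.001, -1.0]]
wrist_force: [0.6, 1.2, -1.2]
width: 0.61
gripper_force: 42.4
q [-36.4  38.2  61.6   0.1  80.1 -36.6] p [ 0.601 -0.297  0.133] F [ 0.6  1.2 -1.2] t 43.1
lid [469.9 235.2] [ 42  57 449] desk [ 0.583  -0.4065  0.045 ]  riser [ 0.571  -0.3858  0.125 ]
lid [379.8 225.7] [ 22  23 372] desk [ 0.6078 -0.1465  0.045 ]  riser [ 0.5946 -0.1385  0.125 ]
turn [ 0.0003 -0.0003  0.0005]
total shift [-0.0032 -0.0004  0.0512] [-37.  40.  64.  -0.  75. -37.]
```

```bash

python3 -m inch '[[[0,0,0.02,0,0,0,0],[0,0,0.015,0,0,0,0],[0,0,0.01,0,0,0,0],[0,0,0.004,0,0,0,0],[0,0,0.002,0,0,0,0],[0,0,0.001,0,0,0,0],[0,0,0,0,0,0,0],[0,0,0,0,0,0,0]]]'|head -2; python3 log.py
```

```text
clock: 43.82
ee_pos: [0.6006, -0.2982, 0.0952]
q [-36.5  40.1  64.5   0.   75.3 -36.6] p [ 0.601 -0.298  0.095] F [-2.   0.5  2.6] t 43.8
```

Contact with the riser; release, rise and back away, then take a final look.

```bash

python3 -m inch '[[[0,0,0,0,0,0,58],[0,0,0,0,0,0,70],[0,0,0,0,0,0,85],[0,0,0,0,0,0,85],[0,0,0,0,0,0,85],[0,0,-0.03,0,0,0,85],[0,0,-0.05,0,0,0,85],[0,0,-0.05,0,0,0,85],[0,0,-0.05,0,0,0,85],[0,0,-0.05,0,0,0,85],[0,0,-0.05,0,0,0,85]]]'|head -2
python3 -m inch '[[[-0.02,-0.045,0,0,0,0,85],[-0.02,-0.045,0,0,0,0,85],[-0.02,-0.045,0,0,0,0,85],[-0.02,-0.045,0,0,0,0,85],[-0.02,-0.045,0,0,0,0,85],[-0.02,-0.045,0,0,0,0,85],[-0.02,-0.045,0,0,0,0,85],[-0.02,-0.045,0,0,0,0,85],[-0.02,-0.045,0,0,0,0,85],[0,0,0,0,0,0,85],[0,0,0,0,0,0,85],[0,0,0,0,0,0,85]]]'|head -2; python3 log.py
python3 -c "
from jars import *
seek()
s=eyes.camera('side'); t=eyes.camera('top')
cv2.imwrite('pics/end.png',np.hstack([cv2.resize(t[120:360,140:500],(450,300),interpolation=2),cv2.resize(s[170:470,180:480],(300,300),interpolation=2)])[:,:,::-1])"
```

```text
clock: 44.73
ee_pos: [0.6, -0.2977, 0.3066]
clock: 45.73
ee_pos: [0.2968, -0.4331, 0.3042]
q [-68.6  16.8  69.9   0.1  93.3 -68.6] p [ 0.297 -0.433  0.304] F [ 0.5  0.6 -0.3] t 45.7
lid [379.9 225.6] [ 22  22 377] desk [ 0.6082 -0.1467  0.045 ]  riser [ 0.595  -0.1386  0.125 ]
lid [408.7 225.3] [ 22  22 374] desk [ 0.6098 -0.2299  0.045 ]  riser [ 0.5965 -0.2178  0.125 ]
lid [437.9 225.6] [ 23  22 387] desk [ 0.61   -0.3143  0.045 ]  riser [ 0.5967 -0.2981  0.125 ]
turn [ 0.0007 -0.0002  0.0007]
```

View pics/end.png

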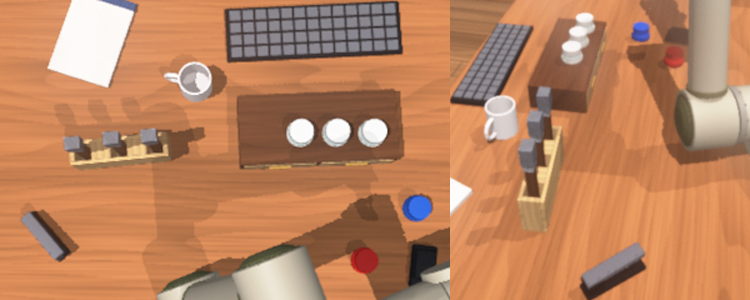

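The final picture shows all three brushes bristles up and three white jars on the riser. The mug, stapler, mouse, blue jar and red jar are where they were.

```bash
python3 -c "
from plant import robot
print(robot.hand_in())"
```

```text
the job is handed in; nothing more can be done
None
```

Job handed in at about 46 s: both upside-down brushes are turned bristles-up in their own wells, the third brush was left alone, and all three white-lidded jars stand on the riser, including the one that got knocked aside; the mug, stapler, mouse and the blue and red jars were not moved.

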